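# Stand up, pack and latch away the navy sample cup

## Robot

A 7-joint arm with a two-finger parallel gripper is mounted at the origin on the work surface. World frame = base frame: x ahead of the robot, y to its left, z up, the work surface at z = 0. Lengths are in m, angles in rad, forces in N, time in s.
With the tool pointing down it reaches from about 0.4 to 0.75 m from the base axis. Payload 19.5 kg.
Tool frame: the origin (TCP) lies at the very end of the fingers, on their centre line; the grasp point (between the pads) lies 19 mm behind it (pinch_z is the distance from the TCP to the grasp point, in m); z points along the fingers, y is the line along which they close (so a half turn about z gives the same grasp; the last joint's range is limited). The gripper opens to 85 mm and grips with 20 to 120 N. Pads are 22 mm wide; open, the fingers measure 114 mm over their backs; the gripper's body (76 mm by 85 mm) begins 54 mm behind the grasp point. The pads swing forward as they close: fully open they stand 13 mm farther back than shut.
Start: joints at [1.157, 0.707, -0.028, 1.485, 0.022, 0.951, -0.075], TCP at [0.209, -0.536, 0.231] pointing down, gripper open.
Joint ranges: [-2.71, 2.71], [-0.32, 2.16], [-1.57, 1.52], [0, 2.45], [-1.46, 4.6], [0, 2.02], [-2.83, 2.83]. Speed limits (rad/s): [1.89, 1.89, 2.57, 2.57, 3.01, 3.01, 3.01].

## Interface

Orientations are given as a rotation vector (axis times angle).
In Python, from station import * gives the robot as it stands. The module is installed in compiled form; this text tells all that it offers.
- The arm moves only by the tool drive_tool, never from a script. Its argument "series" is a list of rows, each a list of 7 numbers: the shift along the tool's x, y, z in m, then the turn, a rotation vector about the tool's x, y, z in degrees, then the closure, from -1 (fully open) to 1 (shut). A call has 1 to 8 rows; each row is the pose to reach, as a shift and turn from the pose commanded when the call began, along the tool's axes at that moment; what a row does not reach only later rows make up. A row lasts 1/10 s, in which the tool goes at most 50 mm and 8.59 degrees, less where a joint would pass 70% of its speed; a pose out of reach is approached as far as the arm can. A call with a gripper value outside its range is refused whole. The fingers move at their own pace and stop on an object; "newtons" is the grip in N (left out, the last holds). Time passes only in rows, so rows that repeat a pose let the fingers close. It gives the time, the measured TCP pose, the force, the opening and the grip force at its end, in the units of the state.
- sense(): the state, without advancing time (a new reading comes with each control period).
- grab_frame(name): name is "side" or "top"; returns a dict with "img" (420x560x3 uint8, red, green, blue), "depth" (420x560 float32, m along the optical axis (not along the pixel's ray), 0 where there is no reading), "intrinsics" (3x3 intrinsics, pixels), "pose" (4x4, takes a point from camera to world coordinates). Camera axes: x right, y down, z forward; pixel columns grow to the right and rows downward; lengths in m; the calibration is good to about 2 mm. A picture is of the moment at which its call begins.
- close_job(): hands the job in; it is judged then, once.
Trained networks look in the newest picture that a camera, given by its name, has taken for a name from the list of things; names that differ only in an ending like _2 or _b are one class to them, and where a whole thing is asked for, a point or a joint stands for the part that bears it (a point fixed in the world has none). Each returns a list of dicts, best first, with "p" (0 to 1); they miss things now and then, are a little off and sometimes report something else, mostly with a low value. They report only what shows in the picture. A call takes as long as a camera call. They do not tell look-alikes from the thing itself.
- spot_in(camera, label): "bbox" ([left, top, width, height] in pixels, round what is visible of it).
- mark_of(camera, label): "centre" ([column, row] in pixels: a listed point, or the origin of a listed thing).
The state is a dict: "time": time; "joint_pos": joint angles; "qd": joint speeds; "joint_efforts": joint torques, N m; "ee_pos": TCP position; "orientation": TCP orientation; "contact_force": force on the tool from outside, world axes, zero at the start; "ft_torque": the same for the moment, N m; "width": opening from 0.0 (shut) to 1.0 (fully open); "gripper_force": force on a finger pad.
Only numpy, scipy, OpenCV 4.12 (cv2) and the standard library are available. Lean on these libraries where they do the work, as an engineer would, in place of code of your own. Each camera call takes 0.05 s, during which the arm holds its last target. There are 200 camera calls.

## Task

Stand the navy cup up on its foot on the plywood board and let go, then take it again from above and set it gently, mouth up, on the floor of the empty pocket of the grey sample case. Then close the lid and swing the brass hasp down over the red spring catch, pressing firmly until it clicks home and stays, without ramming it. Leave the other cups, mugs, jar and tools where they are.

Things in the scene. Friction and masses are not known exactly. Their poses are not given: they have to be found in the camera images.
- cup: loose navy square ceramic cup, cream inside, 50 x 50 mm, 62 mm tall, 4 mm walls, about 0.15 kg. Origin at its centre, +x axis out of the mouth (rim and foot 31 mm away), y and z square to the side walls. Starts lying on its -z side on the board, mouth roughly towards +x, at one of two places 170 mm apart (the white cup has the other). Stood up: +x points up, origin 31 mm above the support.
- board: fixed plywood board on the bench, 260 (x) x 340 (y) x 6 mm; origin at the centre of its underside, z up.
- case: fixed grey sample case, 100 (x, front to back) x 260 (y) x 100 mm high without lid, 6 mm walls and floor; a middle wall makes two pockets, each 88 (x) x 121 (y) x 94 mm deep. Origin: centre of its underside; its front (-x) faces away from the robot. The pocket on the case's -y side is empty, the other holds a green cup.
- pocket (a point): centre of the floor of the empty pocket, 6 mm above the bench, axes as the case's (z up).
- lid (a joint): hinge of the grey lid (100 x 260 x 8 mm plate) along the case's back (robot-side) top edge: 0 shut, grows as it opens, up to 2.0 rad. Starts standing open at 1.6 to 1.85. Stiff: stays where left; about 2 to 6 N across its front edge moves it. Shut, its top is 109 mm above the bench.
- lid_hinge (a point): on the lid's hinge axis (along the case's y) at mid width, in the plane of the lid's inner face. Turns with the lid: -x points along the lid to its front edge 100 mm away, +z is its outward normal (up when shut); the outer face is 8 mm along +z.
- lid_edge (a point): middle of the lid's front edge, on its outer face; turns with the lid.
- hasp (a joint): hinge of the hasp on the lid's front edge. Lid shut: 0 = hanging down, latched, at its stop; pi/2 = level to the front; pi = up; limit 2.9. Starts at 1.7 to 2.5, stays where left (1 N swings it). The last 0.3 rad push the bar under the sprung catch: 8 to 15 N at the lip, then it snaps to 0 and stays. Swing it from above to under 0.4, then press in and down its arc: rubbing up lifts the lid.
- hasp_loop: brass hasp: flat loop 34 x 60 mm, 4 mm thick, opening 16 x 24 mm. Origin on its hinge pin (along y), 6 mm in front of the lid's front edge and 4 mm outside its inner face (104.5 mm above the bench when shut). -z points to the free end. Below the bar a 16 mm lip flares forward by 50 degrees; latched, its edge is 21 mm in front of the case's face, 47 mm above the bench: press there.
- hasp_bar (a point): centre of the hasp's cross bar (8 mm thick, along y), 46 mm from the pin. Latched: 58.5 mm above the bench, 6 mm in front of the case's front face.
- catch_point (a point): place of the red spring catch on the case front: a round nose 14 mm wide, 12 mm thick, about 66 mm above the bench, 12.5 mm in front of the face. It pokes out through the hasp's opening above the bar when latched, the hasp's bar passing beneath and behind it.
- white_cup: white square cup, same size as the navy one, standing mouth up (+x up) on the board; origin at its centre. Leave it.
- packed_cup: green square cup, same size, standing in the left pocket; origin at its centre. Leave it.
- mug_a: round blue mug, 82 mm wide, 85 mm tall, at the back; origin at the centre of its underside. Leave it.
- mug_b: round white mug, 82 mm wide, 85 mm tall, at the back; origin at the centre of its underside. Leave it.
- jar: amber glass jar, 60 mm wide, 75 mm tall, at the back; origin at the centre of its underside. Leave it.
- brush: brush 150 mm long lying near the robot; origin at mid length. Leave it.
- spatula: spatula 180 mm long lying near the robot; origin at mid length. Leave it.
Not all that is in view belongs to the job. There is more than one size of the cup; the one meant has the size given above.

How it is judged:
On the way, in this order (a step that is already met when the one before it is completed fails the run):
1. the navy cup stands upright on the board, let go (angle between cup's own x axis and vertical below 0.12 rad and height (world z) of cup between 0.033 and 0.042 m and horizontal distance between cup and pocket above 0.08 m and contact force between the fingers and cup below 0.05 N and linear speed of cup below 0.02 m/s), for 0.2 s.
2. the navy cup stands mouth up on the floor of the empty pocket, let go (angle between cup's own x axis and vertical below 0.12 rad and horizontal distance between cup and pocket below 0.05 m and z of cup in the frame of pocket between 0.025 and 0.037 m and linear speed of cup below 0.02 m/s and contact force between the fingers and cup below 0.05 N), for 0.2 s.
3. the lid is shut, the hasp not yet latched (value of joint lid below 0.05 rad), for 0.1 s.
4. the hasp is home over the catch (value of joint hasp below 0.08 rad and value of joint lid below 0.05 rad), for 0.2 s.
At the end, for the whole second after the job is handed in: the navy cup stands mouth up (within 0.12 rad) at rest on the floor of the empty pocket, the lid is shut (under 0.05 rad), the hasp is latched over the catch (under 0.08 rad) and nothing is held or touched (all of step 4 and angle between cup's own x axis and vertical below 0.12 rad and horizontal distance between cup and pocket below 0.05 m and z of cup in the frame of pocket between 0.025 and 0.037 m and linear speed of cup below 0.02 m/s and contact force between the fingers and hasp_loop below 0.05 N).
It fails at once if another cup, mug, jar or tool is shifted by more than 30 mm (distance of any of white_cup, packed_cup, mug_a, mug_b, jar, brush, spatula from where it was at the start of the episode above 0.03 m).
It fails at once if the hasp is rammed: more than 45 N on it (contact force between any of the fingers, the arm and hasp_loop above 45 N).
It fails at once if the navy cup is dropped or flung: out of the fingers it moves faster than 0.5 m/s (a fall of about 13 mm) (contact force between the fingers and cup below 0.05 N and linear speed of cup above 0.5 m/s).
It also fails if it takes over 72 s, if anything falls off the work surface, if the arm or the gripper's body presses on something with over 40 N, if the wrist force passes 120 N, or if a joint passes its speed limit or range.

## Working session

There is one attempt and no reset: what is moved stays moved. The work goes in short steps, Python scripts to look and compute and a tool call to move; the robot and the scene stay as the last step left them, time stands still between calls to the robot, and variables do not carry over. Pictures are saved under pics/ and viewed, at most 10 in all, crops included, and the job is handed in when it is done.

Besides the shell and the picture viewer there is one more tool, called after "Emit:" by a JSON object that holds its "op" and its "data". drive_tool: Moves the arm, as the interface text tells. Its arguments: {"type":"object","properties":{"series":{"type":"array","items":{"type":"array","items":{"type":"number"}}},"newtons":{"type":"number"}},"required":["series"]}

```bash
mkdir -p pics
cat > h.py <<'E'
from station import *
import numpy as np, cv2
from scipy.spatial.transform import Rotation as R
def world(f,u,v,d=None):
    if d is None:
        p=f["depth"][int(v)-1:int(v)+2,int(u)-1:int(u)+2]; d=np.median(p[p>0])
    K=f["intrinsics"]; c=np.array([(u-K[0][2])/K[0][0]*d,(v-K[1][2])/K[1][1]*d,d,1])
    return (np.array(f["pose"])@c)[:3]
def cloud(f):
    d=f["depth"]; v,u=np.mgrid[:d.shape[0],:d.shape[1]]; K=f["intrinsics"]
    c=np.stack([(u-K[0][2])/K[0][0]*d,(v-K[1][2])/K[1][1]*d,d,np.ones_like(d)],-1)
    return (c@np.array(f["pose"]).T)[...,:3]
def save(f,n,box=None,s=1):
    im=f["img"][...,::-1]
    if box: im=im[box[1]:box[3],box[0]:box[2]]
    cv2.imwrite("pics/"+n,cv2.resize(im,None,fx=s,fy=s,interpolation=cv2.INTER_CUBIC))
E
python3 - <<'E'
from h import *
np.set_printoptions(precision=4,suppress=True)
for n in("side","top"):
    f=grab_frame(n); np.savez(n+"0.npz",**f); save(f,n+"0.png")
    print(n,f["pose"],f["intrinsics"])
    for l in["cup","board","case","lid_edge","lid_hinge","hasp_loop","hasp_bar","catch_point","pocket","white_cup","packed_cup"]:
        for r in mark_of(n,l)[:4]:
            u,v=r["centre"]
            try: w=world(f,u,v)
            except Exception: w=None
            print(l,np.round([u,v,r["p"]],2),w)
s=sense();print(s)
E
```

```text
side [[-0.9178 -0.2878  0.2735  0.2006]
 [-0.3969  0.6783 -0.6184  0.6943]
 [-0.0075 -0.6761 -0.7368  0.8993]
 [ 0.      0.      0.      1.    ]] [[498.4801   0.     277.7961]
 [  0.     498.4801 208.0738]
 [  0.       0.       1.    ]]
cup [200.3  217.2    0.66] [0.6581 0.0883 0.0664]
cup [414.   174.6    0.65] [ 0.2511 -0.2341  0.0657]
cup [324.4  147.2    0.62] [ 0.4894 -0.2627  0.0504]
board [313.4  171.7    0.75] [ 0.4976 -0.209   0.0066]
case [242.6  291.1    0.77] [0.5056 0.1929 0.0077]
lid_edge [273.4  238.9    0.74] [0.4344 0.1865 0.2093]
lid_edge [284.   375.1    0.69] [0.3549 0.3253 0.0016]
lid_edge [273.4  237.1    0.37] [0.4363 0.1822 0.2085]
lid_hinge [263.9  267.7    0.63] [0.4357 0.2269 0.1732]
hasp_loop [272.9  238.7    0.94] [0.4353 0.1866 0.2095]
hasp_bar [290.9  238.4    0.76] [0.3994 0.1905 0.2321]
hasp_bar [284.9  374.2    0.61] [0.3538 0.3237 0.0032]
hasp_bar [181.1 195.    0.2] [0.7589 0.0143 0.0266]
catch_point [213.3  266.6    0.68] [0.5535 0.2145 0.0967]
pocket [228.9  314.1    0.88] [0.5072 0.253  0.0071]
pocket [323.4  278.4    0.74] [0.3581 0.103  0.0183
[... 1339 characters left out ...]
]
pocket [381.9 229.    0.3] [ 0.4897 -0.2743  0.0552]
white_cup [323.6  235.6    0.81] [ 0.4805 -0.1376  0.0135]
packed_cup [218.8  221.9    0.91] [0.5221 0.127  0.0119]
{'time': 1.2, 'joint_pos': array([ 1.1573,  0.7065, -0.0276,  1.4846,  0.022 ,  0.9509, -0.0755]), 'qd': array([ 0.0009,  0.0009, -0.0011, -0.0004,  0.0001,  0.0014, -0.    ]), 'joint_efforts': array([  0.0005, -88.2971,   1.2336, -23.6377,   0.017 ,   0.0019,
         0.    ]), 'ee_pos': array([ 0.2089, -0.5357,  0.2313]), 'orientation': array([-3.0874, -0.5807,  0.    ]), 'contact_force': array([ 0.1323,  0.5797, -0.6886]), 'ft_torque': array([ 0.0381, -0.0086, -0.035 ]), 'gripper_force': 0.0, 'width': 0.9990315853395851}
```

View pics/side0.png

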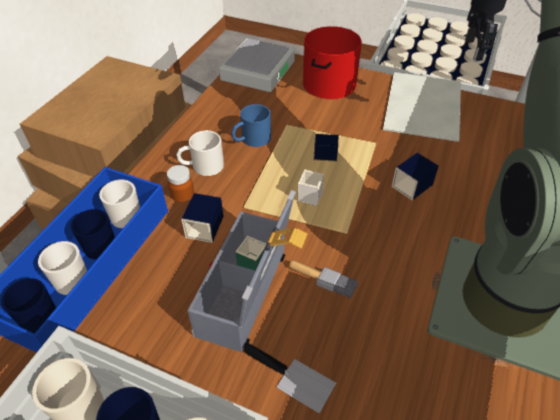

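View pics/top0.png

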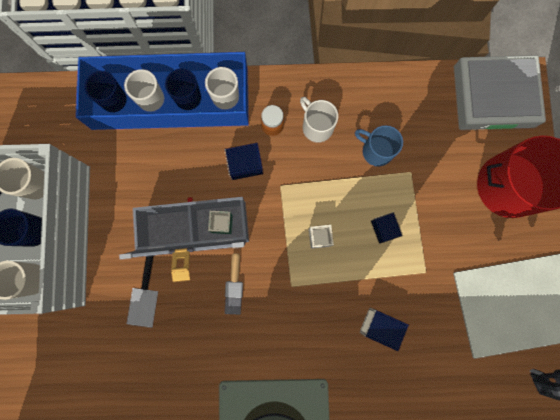

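The pictures show three navy cups: one on the board (top 387,229; side 326,147), one at top 385,331 (side 415,175) and one at top 244,160 (side 203,217). Only the first lies on the board, and its top is at about 56 mm (6 + 50). The other two lie off the board and reach about 66 mm, so they are the larger size. The case's empty pocket is at top (165,228), and the lid stands open with the hasp at top (180,265).

Run:
```python
from h import *
np.set_printoptions(precision=4,suppress=True)
def rect(p,n):
    r=cv2.minAreaRect((p[:,:2]*1000).astype(np.float32)); print(n,len(p),np.round(r[0],1),np.round(r[1],1),round(r[2],1),"z",np.percentile(p[:,2],[2,50,98]))
for n in("side","top"):
    f=dict(np.load(n+"0.npz")); P=cloud(f); im=f["img"].astype(int)
    print(n)
    navy=(im.sum(-1)<130)&(im[...,2]>im[...,0]+8)
    for nm,c in(("board",(.49,-.286)),("near",(.25,-.26)),("far",(.67,.06))):
        m=navy&(np.hypot(P[...,0]-c[0],P[...,1]-c[1])<.07)&(P[...,2]>.012)
        p=P[m]; rect(p,"navy "+nm)
        t=p[p[:,2]>np.percentile(p[:,2],90)-.006]; rect(t,"  top"); 
    m=(abs(P[...,0]-.49)<.06)&(abs(P[...,1]+.286)<.06)&(P[...,2]>.05)&(P[...,2]<.075); rect(P[m],"board cup z>50")
    m=(abs(P[...,0]-.49)<.05)&(abs(P[...,1]+.135)<.05)&(P[...,2]>.058)&(P[...,2]<.08); rect(P[m],"white rim")
    m=(abs(P[...,0]-.51)<.1)&(abs(P[...,1]-.18)<.18)&(abs(P[...,2]-.1)<.006); rect(P[m],"case rim")
    m=(abs(P[...,0]-.44)<.08)&(abs(P[...,1]-.18)<.18)&(P[...,2]>.12); rect(P[m],"lid")
    g=m&(im[...,0]>im[...,2]+60); rect(P[g],"brass"); q=P[g]; 
    print(q[np.argsort(q[:,0])][::max(1,len(q)//12)])
    q=P[m&~g]; 
    for z in np.arange(.12,.24,.02):
        s=q[abs(q[:,2]-z)<.01]
        if len(s): print(z,len(s),s.min(0),np.median(s,0),s.max(0))
    m=(im[...,0]>120)&(im[...,1]<60)&(abs(P[...,0]-.57)<.06)&(abs(P[...,1]-.19)<.1); 
    if m.any(): rect(P[m],"red catch")
    save(f,n+"c.png",(300,120,360,180) if n=="side" else (350,195,430,265),8 if n=="side" else 7)
    cv2.imwrite
a=cv2.imread("pics/sidec.png");b=cv2.imread("pics/topc.png")
cv2.imwrite("pics/crop.png",np.hstack([cv2.resize(a,(390,390)),cv2.resize(b,(400,390))]))
```

```text
side
navy board 503 [ 492.4 -284. ] [55.9 56.2] 17.6 z [0.0142 0.0514 0.058 ]
  top 256 [ 493.  -283.6] [53.1 53. ] 18.8 z [0.0515 0.0549 0.0582]
navy near 796 [ 249.7 -266.6] [79.1 69.3] 64.0 z [0.0159 0.0653 0.0692]
  top 579 [ 250.1 -267.1] [79.2 67.6] 64.7 z [0.0628 0.0662 0.0695]
navy far 906 [670.2  59.7] [66.9 81.2] 9.9 z [0.0178 0.0654 0.0691]
  top 711 [670.3  60.8] [66.2 79.6] 10.3 z [0.0629 0.066  0.0692]
board cup z>50 315 [ 494.6 -284.9] [60.3 56.5] 19.2 z [0.0511 0.0549 0.0582]
white rim 218 [ 474.6 -121.7] [49.5 55.3] 3.9 z [0.0583 0.0655 0.0699]
case rim 834 [505.4 189.3] [109.9 263.3] 4.3 z [0.0943 0.099  0.1042]
lid 1598 [415.3 182.8] [ 72.8 263. ] 2.9 z [0.1248 0.1985 0.2315]
brass 501 [411.4 171. ] [64.7 58.9] 1.8 z [0.2074 0.2238 0.2334]
[[0.3782 0.1962 0.2226]
 [0.3833 0.1742 0.2253]
 [0.3874 0.1637 0.2254]
 [0.3915 0.1956 0.2236]
 [0.3956 0.1901 0.2291]
 [0.399  0.1955 0.2336]
 [0.4035 0.1754 0.2306]
 [0.4111 0.1889 0.223 ]
 [0.4187 0.1754 0.2179]
 [0.4254 0.1823 0.2141]
 [0.4304 0.193  0.2127]
 [0.4361 0.18   0.2093]
 [0.4424 0.188  0.2068]]
0.12 72 [0.4377 0.
[... 1437 characters left out ...]
077 0.1868 0.2292]
 [0.4154 0.17   0.2233]
 [0.424  0.188  0.2159]
 [0.4297 0.1697 0.2154]
 [0.4341 0.1766 0.2122]
 [0.4385 0.1837 0.2082]
 [0.4446 0.1796 0.2078]]
0.12 31 [0.4492 0.0662 0.1201] [0.4583 0.182  0.1248] [0.4668 0.2992 0.1298]
0.13999999999999999 78 [0.4461 0.0519 0.1301] [0.4559 0.1815 0.1395] [0.4657 0.3088 0.1498]
0.15999999999999998 80 [0.4428 0.0508 0.1502] [0.4531 0.1799 0.1596] [0.4625 0.3073 0.1699]
0.17999999999999997 82 [0.4402 0.0507 0.1707] [0.4504 0.1707 0.1807] [0.4607 0.3067 0.1899]
0.19999999999999996 484 [0.4291 0.0505 0.1907] [0.4438 0.1701 0.1988] [0.4567 0.309  0.21  ]
0.21999999999999995 7 [0.4077 0.1614 0.2102] [0.4296 0.1645 0.2135] [0.4441 0.1856 0.2259]
```

View pics/crop.png

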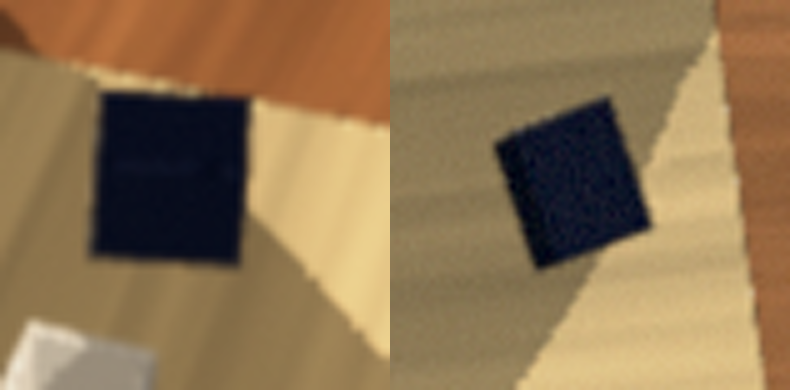

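The crop shows the navy cup alone on the board, at 57 × 48 mm in the top view with its top at 55.5 mm. That fits the 62 × 50 mm cup; the other two navy cups measure 79 × 65 mm. I'll move above it with the tool tilted 25° back, so that standing the cup up doesn't need a fully horizontal tool.

Emit:
{"op": "drive_tool", "data": {"series": [[0.04,-0.015,0,0,0,0,-1],[0.09,-0.032,0,0,0,1,-1],[0.135,-0.048,0.01,0,-4,2,-1],[0.18,-0.064,0.02,0,-8,3.3,-1],[0.225,-0.08,0.03,0,-12,3.3,-1],[0.27,-0.096,0.04,0,-16,3.3,-1],[0.315,-0.112,0.05,0,-20,3.3,-1],[0.355,-0.127,0.06,0,-25,3.3,-1]]}}

```text
time: 2.0
ee_pos: [0.4845, -0.2962, 0.1748]
orientation: [2.952, 0.466, -0.654]
contact_force: [0.3, -2.5, 1.0]
width: 1.001
gripper_force: 0.0
```

```bash
cat >> h.py <<'E'
def log():
    import json
    s=sense(); open("log.txt","a").write(json.dumps([list(map(float,s[k])) for k in("joint_pos","ee_pos","orientation")])+"\n"); return s
def pose(s): return np.array(s["ee_pos"]),R.from_rotvec(s["orientation"])
def goal(p,xdir,zdir,s=None):
    """shift & turn (tool axes) to reach TCP p with tool x along xdir, z along zdir"""
    s=s or sense(); p0,r0=pose(s); z=np.array(zdir,float);z/=np.linalg.norm(z); x=np.array(xdir,float); x-=z*(x@z); x/=np.linalg.norm(x)
    r=R.from_matrix(np.stack([x,np.cross(z,x),z],1)); 
    return np.round(r0.inv().apply(np.array(p)-p0),4),np.round((r0.inv()*r).as_rotvec(degrees=True),1)
E
python3 - <<'E'
from h import *
s=log(); print(s["time"],s["joint_pos"],s["ee_pos"],R.from_rotvec(s["orientation"]).as_matrix(),s["contact_force"])
# orientation fit of start pose & this one over sign/offset hypotheses
import itertools
D=[([1.1573,.7065,-.0276,1.4846,.022,.9509,-.0755],[-3.0874,-.5807,0]),(s["joint_pos"],s["orientation"])]
def fk(q,sg):
    m=R.identity()
    for i,a in enumerate("zyzyzyz"): m=m*R.from_euler(a,sg[i]*q[i])
    return m
out=[]
for sg in itertools.product([1,-1],repeat=7):
    for flip in range(1):
        A=[(fk(q,sg),R.from_rotvec(o)) for q,o in D]
        for az in np.arange(-180,180,45):
            for tz in np.arange(-180,180,45):
                e=sum((R.from_euler('z',az,degrees=True)*a*R.from_euler('z',tz,degrees=True)*b.inv()).magnitude() for a,b in A)
                out.append((e,sg,az,tz))
out.sort(key=lambda t:t[0]); print(*out[:8],sep="\n")
E
```

```text
2.0 [ 0.25057199  0.950596    0.2255617   1.25037092  0.11908975  1.27891437
 -0.89765399] [ 0.48447466 -0.29618475  0.17475157] [[ 0.86244012  0.31094565 -0.39938682]
 [ 0.27573609 -0.95031778 -0.14444972]
 [-0.42446041  0.01445387 -0.90533112]] [ 0.303056   -2.53827922  0.95654536]
(7.367799711343058e-05, (-1, 1, -1, 1, -1, 1, -1), np.int64(0), np.int64(90))
(7.367799711388914e-05, (-1, -1, -1, -1, -1, -1, -1), np.int64(-180), np.int64(-90))
(0.19744889748990485, (1, 1, 1, 1, 1, 1, 1), np.int64(45), np.int64(-90))
(0.19744889748990557, (1, -1, 1, -1, 1, -1, 1), np.int64(-135), np.int64(90))
(0.2318312234364615, (-1, 1, -1, 1, 1, 1, -1), np.int64(45), np.int64(135))
(0.23183122343646162, (-1, -1, -1, -1, 1, -1, -1), np.int64(-135), np.int64(-45))
(0.2342169635435486, (1, 1, -1, 1, -1, 1, 1), np.int64(-45), np.int64(-180))
(0.23421696354354876, (1, -1, -1, -1, -1, -1, 1), np.int64(135), np.int64(0))
```

```bash
cat > kin.py <<'E'
from h import *
import json
from scipy.optimize import least_squares
LO=np.array([-2.71,-.32,-1.57,0,-1.46,0,-2.83]);HI=np.array([2.71,2.16,1.52,2.45,4.6,2.02,2.83])
def frames(q):
    m=R.identity();o=[]
    for i,a in enumerate("zyzyzyz"):
        m=m*R.from_euler(a,(-1 if a=="z" else 1)*q[i]); o.append(m)
    return o
def fkp(q,L):
    o=frames(q); return np.array([0,0,L[0]])+o[1].apply([L[4],0,L[1]])+o[3].apply([L[5],0,L[2]])+o[6].apply([0,0,L[3]]),o[6]*R.from_euler('z',90,degrees=True)
def data():
    D=[json.loads(l) for l in open("log.txt")]
    D.append([[1.1573,.7065,-.0276,1.4846,.022,.9509,-.0755],[.2089,-.5357,.2313],[-3.0874,-.5807,0]]); return D
def fit(n=4):
    D=data(); f=lambda x:np.concatenate([fkp(d[0],np.r_[x,np.zeros(6-len(x))])[0]-d[1] for d in D])
    r=least_squares(f,[.35,.42,.4,.25]+[0]*(n-4)); return np.r_[r.x,np.zeros(6-n)],abs(r.fun).max()
def ik(p,r,q0,L,w=.02,m=.08,n=60):
    f=lambda q:np.r_[(fkp(q,L)[0]-p)*10,(fkp(q,L)[1]*r.inv()).as_rotvec()*3,w*(q-q0)]
    s=least_squares(f,np.clip(q0,LO+m+.01,HI-m-.01),bounds=(LO+m,HI-m),max_nfev=n); a=fkp(s.x,L); return s.x,np.linalg.norm(a[0]-p),(a[1]*r.inv()).magnitude()
def rot(x,z):
    z=np.array(z,float);z/=np.linalg.norm(z);x=np.array(x,float);x-=z*(x@z);x/=np.linalg.norm(x)
    return R.from_matrix(np.stack([x,np.cross(z,x),z],1))
E
python3 - <<'E'
from kin import *
np.set_printoptions(precision=3,suppress=True)
L,e=fit(4);print(L,e)
q0=np.array(data()[0][0]); d=np.radians
u=np.array([np.cos(d(18)),np.sin(d(18)),0]); c=np.array([.495,-.288,.034])
for tilt in(0,15,25):
    z=-np.cos(d(tilt))*np.array([0,0,1])-np.sin(d(tilt))*u
    g=c+u*.015; tcp=g+.019*z; print(tilt,"grasp tcp",tcp,goal(tcp,u,z)); qg,a,b=ik(tcp,rot(u,z),q0,L); print("  qg",qg,a,b)
    # cup axis in tool frame -> stand
    for az in range(-180,180,20):
        h=np.array([np.cos(d(az)),np.sin(d(az)),0]); up=np.array([0,0,1.])
        zz=h*np.cos(d(tilt))-up*np.sin(d(tilt)); xx=up*np.cos(d(tilt))+h*np.sin(d(tilt))
        for foot in([.49,-.29],[.43,-.29],[.42,-.2]):
            gp=np.array([*foot,.007+.046]); best=None
            for q5 in(-1,1.,2.5,4):
              for q7 in(-1.5,1.5):
                qi=qg.copy();qi[4]=q5;qi[6]=q7;qi[5]=1
                q,a,b=ik(gp+.019*zz,rot(xx,zz),qi,L,.005)
                if a<.002 and b<.02:
                    k=abs(q-qg).max()
                    if best is None or k<best[0]: best=(k,q)
            if best: print("  az",az,foot,best[0].round(2),best[1],"wrist z",fkp(best[1],np.r_[L[:3],0,0,0])[0].round(3))
E
```

```text
[0.372 0.544 0.286 0.388 0.    0.   ] 0.03371762426260616
0 grasp tcp [ 0.509 -0.283  0.015] (array([ 0.093, -0.007,  0.133]), array([ 0.8, 25.1, -0.1]))
  qg [ 0.518  1.01  -0.022  1.691  0.043  0.442 -0.789] 1.7822675024827003e-05 0.00011098495861724259
  az -140 [0.43, -0.29] 2.98 [0.001 1.759 0.279 0.715 0.67  1.94  2.188] wrist z [ 0.713 -0.053  0.053]
  az -140 [0.42, -0.2] 2.95 [-0.158  1.751  0.373  0.788  0.471  1.94   2.159] wrist z [0.703 0.037 0.053]
  az -120 [0.49, -0.29] 2.73 [ 0.021  1.701 -0.19   0.954  1.21   1.94   1.941] wrist z [0.675 0.03  0.053]
  az -120 [0.43, -0.29] 2.46 [ 0.085  1.67  -0.308  1.234  1.219  1.94   1.673] wrist z [0.615 0.03  0.053]
  az -120 [0.42, -0.2] 2.42 [-0.07   1.668 -0.291  1.23   1.052  1.94   1.626] wrist z [0.605 0.12  0.053]
  az -100 [0.49, -0.29] 2.35 [ 0.03   1.659 -0.323  1.453  1.457  1.893  1.558] wrist z [0.554 0.074 0.053]
  az -100 [0.43, -0.29] 2.13 [ 0.034  1.668 -0.322  1.655  1.398  1.863  1.341] wrist z [0.494 0.074 0.053]
  az -100 [0.42, -0.2] 2.11 [-0.132  1.67  -0.351  1.618  1.236  1.86   1.321] wrist z [0.484 
[... 7376 characters left out ...]
46  1.059  0.751] wrist z [ 0.263 -0.58   0.209]
  az 60 [0.42, -0.2] 1.29 [ 1.558  1.62  -1.057  1.724  0.26   0.741  0.274] wrist z [ 0.253 -0.49   0.209]
  az 80 [0.49, -0.29] 1.45 [ 1.194  1.649 -1.024  0.79   0.165  1.624  0.514] wrist z [ 0.432 -0.62   0.209]
  az 80 [0.43, -0.29] 1.49 [ 1.306  1.611 -0.968  0.989  0.158  1.531  0.556] wrist z [ 0.372 -0.62   0.209]
  az 80 [0.42, -0.2] 1.47 [ 1.329  1.563 -0.928  1.376  0.123  1.19   0.536] wrist z [ 0.362 -0.53   0.209]
  az 100 [0.42, -0.2] 1.54 [ 1.179  1.725 -1.332  1.039  0.519  1.705  0.383] wrist z [ 0.478 -0.53   0.209]
  az 120 [0.42, -0.2] 1.87 [ 0.855  1.595 -0.699  0.722  0.165  1.94   0.929] wrist z [ 0.587 -0.49   0.209]
```

Emit:
{"op": "drive_tool", "data": {"series": [[0.01,0,0.02,0,0,0,-1],[0.025,0,0.045,0,0,0,-1],[0.034,0,0.063,0,0,0,-1],[0.034,0,0.063,0,0,0,-1],[0.034,0,0.063,0,0,0,-1]]}}

```text
time: 2.5
ee_pos: [0.4874, -0.2974, 0.1036]
orientation: [2.955, 0.466, -0.651]
contact_force: [-0.9, 0.6, 0.8]
width: 0.998
gripper_force: 0.0
```

```bash
cat > g.py <<'E'
from kin import *
np.set_printoptions(precision=4,suppress=True); d=np.radians
u=np.array([np.cos(d(18)),np.sin(d(18)),0]); c=np.array([.495,-.288,.035])
z=-np.cos(d(25))*np.array([0,0,1])-np.sin(d(25))*u
E
python3 - <<'E'
from g import *
s=log(); print(s["joint_pos"],s["ee_pos"],R.from_rotvec(s["orientation"]).as_matrix()[:,2],s["contact_force"])
for n in(4,5,6): print(fit(n))
print(goal(c+u*.015+.019*z,u,z))
E
```

```text
[ 0.2555  1.0449  0.2154  1.2886  0.1124  1.1492 -0.9249] [ 0.4874 -0.2974  0.1036] [-0.3979 -0.142  -0.9064] [-0.8617  0.5516  0.8002]
(array([0.3737, 0.5717, 0.2707, 0.417 , 0.    , 0.    ]), np.float64(0.035521953377120774))
(array([ 0.3032,  0.6276,  0.2861,  0.4375, -0.0836,  0.    ]), np.float64(0.02995978440062569))
(array([ 0.3309,  0.6383,  0.2954,  0.4215, -0.071 ,  0.0436]), np.float64(0.02975609689124714))
(array([ 0.0517, -0.0076,  0.0705]), array([ 0.7, -0. , -0.2]))
```

Emit:
{"op": "drive_tool", "data": {"series": [[0.013,-0.0076,0.018,0,0,0,-1],[0.026,-0.0076,0.036,0,0,0,-1],[0.04,-0.0076,0.055,0,0,0,-1],[0.0517,-0.0076,0.0705,0,0,0,-1],[0.0517,-0.0076,0.0705,0,0,0,-1],[0.0517,-0.0076,0.0705,0,0,0,-1]]}}

```text
time: 3.1
ee_pos: [0.5019, -0.2861, 0.0186]
orientation: [2.954, 0.466, -0.65]
contact_force: [0.4, -0.0, 0.1]
width: 1.002
gripper_force: 0.0
```

Run:
```python
from g import *
s=log(); print(s["ee_pos"],s["contact_force"]); print(goal(c+u*.015+.019*z,u,z))
f=grab_frame("side"); save(f,"s1.png",(240,60,420,200),4)
D=data()
def V(q,x):
    o=frames(q); x=x.reshape(4,3); return x[0]+o[1].apply(x[1])+o[3].apply(x[2])+o[6].apply(x[3])
for reg in(1e-4,1e-3,1e-2):
    x0=np.array([0,0,.37,0,0,.5,0,0,.35,0,0,.35])
    r=least_squares(lambda x:np.r_[np.concatenate([V(d[0],x)-d[1] for d in D]),reg*(x-x0)],x0); print(r.x.reshape(4,3),abs(r.fun[:-12]).max())
```

```text
[ 0.5019 -0.2861  0.0186] [ 0.3915 -0.0222  0.0637]
(array([ 0.0002, -0.0004,  0.0008]), array([ 0.7, -0.1, -0.2]))
[[ 0.001  -0.0031  0.3138]
 [ 0.0002 -0.0095  0.5207]
 [-0.0002 -0.0227  0.29  ]
 [ 0.0034  0.0004  0.3096]] 3.510390448324685e-07
[[ 0.0023 -0.0068  0.3145]
 [ 0.0003 -0.0091  0.5205]
 [-0.0003 -0.0232  0.2902]
 [ 0.0074  0.0007  0.3102]] 1.6671419525993159e-06
[[ 0.0025 -0.0052  0.3186]
 [ 0.0025 -0.0121  0.5152]
 [-0.0061 -0.0222  0.2903]
 [ 0.0078  0.0019  0.3135]] 0.00012351132630702977
```

View pics/s1.png

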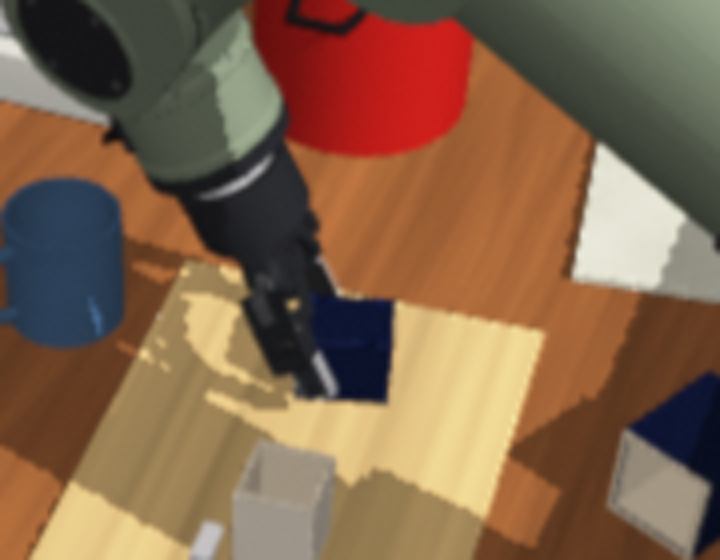

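The crop shows the fingers straddling the navy cup near its mouth, at about (320,350), with the white cup clear. I'll grip and lift.

Emit:
{"op": "drive_tool", "data": {"newtons": 40, "series": [[0,0,0,0,0,0,1],[0,0,0,0,0,0,1],[0,0,0,0,0,0,1],[0,0,0,0,0,0,1],[-0.004,0,-0.01,0,0,0,1],[-0.021,0,-0.045,0,0,0,1],[-0.042,0,-0.09,0,0,0,1],[-0.063,0,-0.135,0,0,0,1]]}}

```text
time: 3.95
ee_pos: [0.5005, -0.2838, 0.1686]
orientation: [2.955, 0.467, -0.652]
contact_force: [1.7, 0.3, -0.8]
width: 0.583
gripper_force: 41.8
```

```bash
cat >> kin.py <<'E'
def V(q,x):
    o=frames(q); x=np.reshape(x,(4,3)); return x[0]+o[1].apply(x[1])+o[3].apply(x[2])+o[6].apply(x[3])
def fit(reg=1e-3):
    D=data(); x0=np.array([0,0,.315,0,-.009,.52,0,-.023,.29,0,0,.31])
    return least_squares(lambda x:np.r_[np.concatenate([V(d[0],x)-d[1] for d in D]),reg*(x-x0)],x0).x
def fkp(q,L): return V(q,L),frames(q)[6]*R.from_euler('z',90,degrees=True)
def path(p0,r0,p1,r1,q,L,n=12):
    w=(r0.inv()*r1).as_rotvec()
    for t in np.linspace(0,1,n+1)[1:]:
        q,a,b=ik(p0+t*(p1-p0),r0*R.from_rotvec(t*w),q,L,.02,.05); yield t,q,a,b
E
python3 - <<'E'
from g import *
s=log(); L=fit(); print(s["joint_pos"],s["ee_pos"],s["width"],s["gripper_force"])
p0,r0=pose(s); up=np.array([0,0,1.])
np.set_printoptions(precision=2,suppress=True)
t=d(25)
for az in(40,55,70):
    h=np.array([np.cos(d(az)),np.sin(d(az)),0]); zz=h*np.cos(t)-up*np.sin(t); xx=up*np.cos(t)+h*np.sin(t)
    for foot in([.47,-.29],[.43,-.25],[.48,-.25]):
        p1=np.array([*foot,.053+.09])+.019*zz; r1=rot(xx,zz)
        P=list(path(p0,r0,p1,r1,s["joint_pos"],L)); 
        q=P[-1][1]; qd,a,b=ik(p1-[0,0,.09],r1,q,L,.02,.05)
        print(az,foot,"worst",max(x[2] for x in P).round(4),max(x[3] for x in P).round(3),"maxstep",max(abs(P[i][1]-P[i-1][1]).max() for i in range(1,12)).round(2),q,"down",qd,round(a,4),round(b,3))
        if az==55: print("   goal",goal(p1,xx,zz,s))
E
```

```text
[ 0.2314  0.974   0.2201  1.2081  0.1075  1.3037 -0.9165] [ 0.5005 -0.2838  0.1686] 0.5832261763011775 41.83994650840759Traceback (most recent call last):
  File "<stdin>", line 12, in <module>
AttributeError: 'float' object has no attribute 'round'
```

Run:
```python
from g import *
s=sense(); L=fit()
p0,r0=pose(s); up=np.array([0,0,1.])
np.set_printoptions(precision=3,suppress=True)
t=d(25)
for az in(40,55,70):
    h=np.array([np.cos(d(az)),np.sin(d(az)),0]); zz=h*np.cos(t)-up*np.sin(t); xx=up*np.cos(t)+h*np.sin(t)
    for foot in([.47,-.29],[.43,-.25],[.48,-.25]):
        p1=np.array([*foot,.053+.09])+.019*zz; r1=rot(xx,zz)
        P=list(path(p0,r0,p1,r1,s["joint_pos"],L)); 
        q=P[-1][1]; qd,a,b=ik(p1-[0,0,.09],r1,q,L,.02,.05)
        print(az,foot,"worst %.4f %.3f"%(max(x[2] for x in P),max(x[3] for x in P)),"maxstep %.2f"%max(abs(P[i][1]-P[i-1][1]).max() for i in range(1,12)),q,"down",qd,round(a,4),round(b,3),"wrist",V(qd,np.r_[L[:9],0,0,0]),"elbow",V(qd,np.r_[L[:6],np.zeros(6)]))
        print("   goal",goal(p1,xx,zz,s))
```

```text
40 [0.47, -0.29] worst 0.0000 0.000 maxstep 0.16 [ 1.494  1.357 -1.101  1.791 -0.155  0.435  0.251] down [ 1.481  1.517 -1.043  1.736 -0.086  0.407  0.331] 0.0 0.0 wrist [ 0.268 -0.459  0.176] elbow [ 0.037 -0.519  0.341]
   goal (array([ 0.001, -0.01 ,  0.037]), array([  9. ,  88.9, -22.6]))
40 [0.43, -0.25] worst 0.0000 0.000 maxstep 0.17 [ 1.557  1.371 -1.143  1.984 -0.062  0.289  0.182] down [ 1.543  1.536 -1.061  1.925  0.019  0.261  0.265] 0.0 0.0 wrist [ 0.228 -0.419  0.176] elbow [ 0.005 -0.52   0.331]
   goal (array([-0.023, -0.061,  0.047]), array([  9. ,  88.9, -22.6]))
40 [0.48, -0.25] worst 0.0000 0.000 maxstep 0.17 [ 1.461  1.372 -1.141  1.894 -0.097  0.293  0.175] down [ 1.449  1.537 -1.074  1.836 -0.022  0.268  0.258] 0.0 0.0 wrist [ 0.278 -0.419  0.176] elbow [ 0.053 -0.518  0.331]
   goal (array([ 0.02 , -0.045,  0.027]), array([  9. ,  88.9, -22.6]))
55 [0.47, -0.29] worst 0.0000 0.000 maxstep 0.14 [ 1.369  1.312 -0.94   1.544 -0.251  0.85   0.431] down [ 1.353  1.462 -0.897  1.49  -0.195  0.813  0.506] 0.0 0.0 wrist [ 0.319 -0.505  0.176] elbow [ 0.102 -0.508  0.3
[... 845 characters left out ...]
537  0.176] elbow [ 0.173 -0.488  0.373]
   goal (array([-0.004, -0.018,  0.039]), array([ 20.3,  83.5, -53.6]))
70 [0.43, -0.25] worst 0.0000 0.000 maxstep 0.15 [ 1.303  1.288 -0.865  1.527 -0.218  1.057  0.535] down [ 1.285  1.436 -0.819  1.473 -0.158  1.009  0.603] 0.0 0.0 wrist [ 0.34  -0.497  0.176] elbow [ 0.136 -0.498  0.383]
   goal (array([-0.028, -0.068,  0.049]), array([ 20.3,  83.5, -53.6]))
70 [0.48, -0.25] worst 0.0000 0.000 maxstep 0.14 [ 1.213  1.304 -0.853  1.406 -0.246  1.097  0.504] down [ 1.196  1.449 -0.815  1.35  -0.192  1.055  0.575] 0.0 0.0 wrist [ 0.39  -0.497  0.176] elbow [ 0.18  -0.485  0.376]
   goal (array([ 0.015, -0.052,  0.029]), array([ 20.3,  83.5, -53.6]))
```

Emit:
{"op": "drive_tool", "data": {"series": [[0,0,0,1.2,7.2,-3.2,1],[0,0,0,2.4,14.5,-6.4,1],[0,0,0,3.7,21.7,-9.6,1],[0,0,0,4.9,28.9,-12.7,1],[0,0,0,6.1,36.2,-15.9,1],[0,0,0,7.35,43.4,-19.1,1],[0,0,0,8.6,50.6,-22.3,1],[0,0,0,9.8,57.9,-25.5,1]]}}

```text
time: 4.75
ee_pos: [0.5007, -0.2847, 0.1678]
orientation: [-2.54, -0.958, -0.753]
contact_force: [-0.4, 0.1, -2.6]
width: 0.584
gripper_force: 41.9
```

```bash
cat >> g.py <<'E'
up=np.array([0,0,1.])
def stand(az,t=d(25)):
    h=np.array([np.cos(d(az)),np.sin(d(az)),0]); return up*np.cos(t)+h*np.sin(t),h*np.cos(t)-up*np.sin(t)
E
python3 - <<'E'
from g import *
s=log(); print(s["joint_pos"],s["ee_pos"],s["width"],s["contact_force"])
x,zz=stand(55); print(goal(np.array([.47,-.29,.143])+.019*zz,x,zz,s))
E
```

```text
[ 1.0531  0.9238 -0.5631  1.5954 -0.2816  0.7417  0.0479] [ 0.5007 -0.2847  0.1678] 0.5839771997934474 [-0.3604  0.1354 -2.5979]
(array([-0.0277, -0.017 ,  0.0231]), array([  5. ,  28.7, -12.4]))
```

Emit:
{"op": "drive_tool", "data": {"series": [[-0.007,-0.004,0.006,1.2,7.2,-3.1,1],[-0.014,-0.008,0.012,2.5,14.4,-6.2,1],[-0.021,-0.013,0.018,3.7,21.6,-9.3,1],[-0.0277,-0.017,0.0231,5,28.7,-12.4,1],[-0.0277,-0.017,0.0231,5,28.7,-12.4,1],[-0.0277,-0.017,0.0231,5,28.7,-12.4,1]]}}

```text
time: 5.35
ee_pos: [0.4801, -0.2751, 0.134]
orientation: [-2.045, -1.057, -1.29]
contact_force: [0.8, -0.2, 0.4]
width: 0.584
gripper_force: 41.9
```

Run:
```python
from g import *
s=log(); print(s["joint_pos"],s["ee_pos"],s["width"],s["contact_force"])
x,zz=stand(55); print(goal(np.array([.47,-.29,.053])+.019*zz,x,zz,s))
p,r=pose(s); print("up in tool",r.inv().apply(up))
f=grab_frame("side"); save(f,"s2.png",(220,20,460,200),3.3)
```

```text
[ 1.3485  1.2919 -0.8885  1.5468 -0.3124  0.8564  0.4791] [ 0.4801 -0.2751  0.134 ] 0.5837033814731077 [ 0.768  -0.198   0.3815]
(array([-0.0808,  0.0008,  0.0374]), array([-0.1,  0.3, -0.4]))
up in tool [ 0.9038 -0.0065 -0.4278]
```

View pics/s2.png

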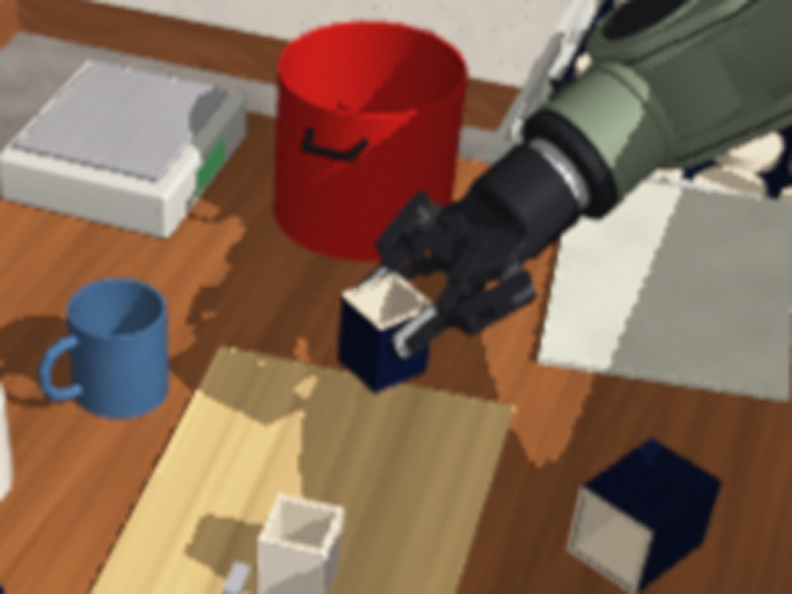

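The crop shows the navy cup upright, mouth up, in the fingers at about (385,340), clear of everything. I'll lower it.

Emit:
{"op": "drive_tool", "data": {"series": [[-0.02,0,0.0092,0,0,0,1],[-0.04,0,0.0184,0,0.2,-0.3,1],[-0.06,0.0005,0.0276,0,0.3,-0.4,1],[-0.0705,0.0005,0.0334,0,0.3,-0.4,1],[-0.0765,0.0005,0.0362,0,0.3,-0.4,1],[-0.0765,0.0005,0.0362,0,0.3,-0.4,1]]}}

```text
time: 6.0
ee_pos: [0.4804, -0.2749, 0.0495]
orientation: [-2.036, -1.065, -1.299]
contact_force: [-0.4, 0.1, -0.4]
width: 0.582
gripper_force: 41.9
```

Emit:
{"op": "drive_tool", "data": {"series": [[-0.0015,0,0.0007,0,0,0,1],[-0.0027,0,0.0013,0,0,0,1],[-0.0027,0,0.0013,0,0,0,1]]}}

```text
time: 6.3
ee_pos: [0.48, -0.2751, 0.0461]
orientation: [-2.036, -1.064, -1.3]
contact_force: [-0.4, 0.4, -1.1]
width: 0.583
gripper_force: 41.9
```

Run:
```python
from g import *
s=log(); print(s["ee_pos"],s["contact_force"])
x,zz=stand(55); print(goal(np.array([.47,-.29,.053])+.019*zz,x,zz,s))
for n in("side","top"):
    f=grab_frame(n); P=cloud(f); im=f["img"].astype(int)
    m=(im.sum(-1)<130)&(im[...,2]>im[...,0]+10)&(np.hypot(P[...,0]-.47,P[...,1]+.29)<.05)&(P[...,2]<.075)
    p=P[m]; print(n,len(p),np.percentile(p[:,2],[1,5,50,95,99]),np.median(p,0))
```

```text
[ 0.48   -0.2751  0.0461] [-0.4106  0.4035 -1.1313]
(array([-0.0013,  0.0003, -0.0002]), array([-0.1, -0.1,  0.1]))
side 258 [0.0138 0.0165 0.0353 0.0622 0.0647] [ 0.4688 -0.2601  0.0353]
top 30 [0.0205 0.0252 0.0356 0.0463 0.0479] [ 0.4737 -0.2614  0.0356]
```

Emit:
{"op": "drive_tool", "data": {"series": [[-0.0014,0,0.0006,0,0,0,1],[-0.0014,0,0.0006,0,0,0,1]]}}

```text
time: 6.6
ee_pos: [0.4802, -0.275, 0.045]
orientation: [-2.035, -1.063, -1.302]
contact_force: [-0.3, -2.3, 5.5]
width: 0.578
gripper_force: 40.7
```

Emit:
{"op": "drive_tool", "data": {"series": [[-0.0014,0,0.0006,0,0,0,1],[-0.0014,0,0.0006,0,0,0,1]]}}

```text
time: 6.8
ee_pos: [0.4806, -0.2752, 0.0445]
orientation: [-2.034, -1.062, -1.304]
contact_force: [-1.9, -4.8, 15.8]
width: 0.583
gripper_force: 39.3
```

Emit:
{"op": "drive_tool", "data": {"series": [[-0.0014,0,0.0006,0,0,0,1],[-0.0014,0,0.0006,0,0,0,1]]}}

```text
time: 7.0
ee_pos: [0.4807, -0.2752, 0.0443]
orientation: [-2.032, -1.062, -1.306]
contact_force: [-7.4, -7.5, 28.9]
width: 0.58
gripper_force: 40.4
```

Emit:
{"op": "drive_tool", "data": {"series": [[0.0025,0,-0.0011,0,0,0,1],[0.0025,0,-0.0011,0,0,0,0.2],[0.0025,0,-0.0011,0,0,0,-0.3],[0.0025,0,-0.0011,0,0,0,-0.8],[0.0025,0,-0.0011,0,0,0,-1],[0.0025,0,-0.0011,0,0,0,-1],[0.0025,0,-0.0011,0,0,0,-1],[0.0025,0,-0.0011,0,0,0,-1]]}}

```text
time: 7.8
ee_pos: [0.4799, -0.275, 0.0439]
orientation: [-2.035, -1.063, -1.3]
contact_force: [0.2, -0.9, -0.2]
width: 0.995
gripper_force: 0.0
```

Run:
```python
from g import *
s=log(); print(s["ee_pos"],s["contact_force"],s["width"],s["gripper_force"])
f=grab_frame("side"); save(f,"s3.png",(260,60,400,200),4)
```

```text
[ 0.4799 -0.275   0.0439] [ 0.1688 -0.8786 -0.1918] 0.9952637959617636 0.0
```

View pics/s3.png

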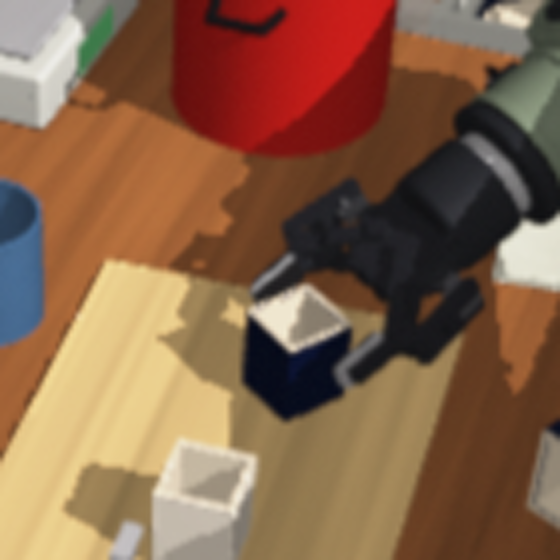

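The crop shows the navy cup standing on the board, released, with the open fingers clear on both sides, at about (298,350). I'll back off along the tool axis and rise.

Emit:
{"op": "drive_tool", "data": {"series": [[0,0,-0.03,0,0,0,-1],[0,0,-0.07,0,0,0,-1],[0.01,0,-0.11,0,0,0,-1],[0.05,0,-0.13,0,0,0,-1],[0.09,0,-0.15,0,-8,0,-1],[0.12,0,-0.16,0,-16,0,-1],[0.13,0,-0.16,0,-24,0,-1],[0.13,0,-0.16,0,-32,0,-1]]}}

```text
time: 8.65
ee_pos: [0.4285, -0.3495, 0.2319]
orientation: [-2.473, -1.292, -0.731]
contact_force: [1.6, 0.6, -0.8]
width: 1.0
gripper_force: 0.0
```

```bash
cat > m.py <<'E'
from g import *
def rect(p):
    r=cv2.minAreaRect((p[:,:2]*1000).astype(np.float32)); return np.round(r[0],1),np.round(r[1],1),round(r[2],1)
def cup(c0,rad=.05,lo=.058,hi=.08):
    for n in("side","top"):
        f=grab_frame(n); P=cloud(f); m=(np.hypot(P[...,0]-c0[0],P[...,1]-c0[1])<rad)&(P[...,2]>lo)&(P[...,2]<hi)
        p=P[m]
        if len(p)>10: print(n,len(p),rect(p),np.percentile(p[:,2],[5,50,95]))
def hz(az): return [np.cos(d(az)),np.sin(d(az)),0]
E
python3 - <<'E'
from m import *
s=log(); L=fit(); print(s["time"],s["ee_pos"]); cup((.47,-.288))
np.set_printoptions(precision=2,suppress=True)
for ga,pa in((55,4.3),(145,184.3),(-35,4.3)):
    r=rot(hz(ga),-up); q,a,b=ik(np.array([.47,-.288,.16]),r,s["joint_pos"],L); q2,a2,b2=ik(np.array([.514,.25,.04]),rot(hz(pa),-up),q,L)
    print(ga,q,round(a,4),round(b,3),"pocket",q2,round(a2,4),round(b2,3),"elbow",V(q2,np.r_[L[:6],np.zeros(6)]),"wrist",V(q2,np.r_[L[:9],0,0,0]))
    print(goal([.47,-.288,.16],hz(ga),-up,s))
E
```

```text
8.65 [ 0.4285 -0.3495  0.2319]
side 208 (array([ 470.3, -281.5]), array([53.5, 53.8]), 57.5) [0.0588 0.0652 0.0694]
top 197 (array([ 472.4, -287.8]), array([50.7, 50.8]), 54.8) [0.0598 0.0674 0.0709]
55 [ 0.6   0.77 -0.21  1.66  0.22  0.74 -0.33] 0.0 0.0 pocket [-0.62  0.99  0.22  1.67 -0.38  0.52 -1.66] 0.0 0.0 elbow [0.36 0.24 0.6 ] wrist [0.51 0.25 0.35]
(array([ 0.02, -0.  ,  0.1 ]), array([  0.3, -32.8,   0.2]))
145 [ 0.85  0.84 -0.71  1.65  0.67  0.9   0.84] 0.0 0.0 pocket [-0.18  1.05 -0.67  1.65  0.89  0.77  0.36] 0.0 0.0 elbow [0.45 0.07 0.57] wrist [0.51 0.25 0.35]
(array([ 0.02, -0.  ,  0.1 ]), array([ 25.9, -25.4, -87.2]))
-35 [ 0.34  0.79  0.3   1.67 -0.32  0.73 -1.39] 0.0 0.0 pocket [-0.61  0.99  0.21  1.67 -0.36  0.52 -1.67] 0.0 0.0 elbow [0.36 0.24 0.6 ] wrist [0.51 0.25 0.35]
(array([ 0.02, -0.  ,  0.1 ]), array([-25.5, -25.9,  87.5]))
```

Emit:
{"op": "drive_tool", "data": {"series": [[0.005,0,0,0,-8,0,-1],[0.01,0,0.02,0,-16,0,-1],[0.015,0,0.05,0,-24,0,-1],[0.02,0,0.08,0,-32,0,-1],[0.022,0,0.1,0.3,-32.8,0.2,-1],[0.022,0,0.1,0.3,-32.8,0.2,-1],[0.022,0,0.1,0.3,-32.8,0.2,-1]]}}

```text
time: 9.45
ee_pos: [0.4698, -0.2884, 0.1564]
orientation: [-2.776, -1.449, -0.003]
contact_force: [0.3, -1.8, 0.7]
width: 0.999
gripper_force: 0.0
```

Run:
```python
from m import *
s=log(); print(s["time"],s["ee_pos"],goal([.471,-.286,.038],hz(55),-up,s))
```

```text
9.45 [ 0.4698 -0.2884  0.1564] (array([0.0019, 0.0005, 0.1184]), array([-0.4, -0.4,  0.1]))
```

Emit:
{"op": "drive_tool", "data": {"newtons": 35, "series": [[0.0019,0.0005,0.035,-0.4,-0.4,0,-1],[0.0019,0.0005,0.075,-0.4,-0.4,0,-1],[0.0019,0.0005,0.105,-0.4,-0.4,0,-1],[0.0019,0.0005,0.1184,-0.4,-0.4,0,-1],[0.0019,0.0005,0.1184,-0.4,-0.4,0,-1],[0.0019,0.0005,0.1184,-0.4,-0.4,0,0],[0.0019,0.0005,0.1184,-0.4,-0.4,0,0.5],[0.0019,0.0005,0.1184,-0.4,-0.4,0,1]]}}

```text
time: 10.25
ee_pos: [0.4718, -0.2876, 0.0405]
orientation: [2.783, 1.449, 0.001]
contact_force: [-1.5, 0.2, 7.9]
width: 0.579
gripper_force: 34.8
```

Emit:
{"op": "drive_tool", "data": {"series": [[0,0,0,0,0,0,1],[0,0,0,0,0,0,1],[0,0,-0.01,0,0,0,1],[0,0,-0.04,0,0,0,1],[0,0,-0.08,0,0,0,1],[0,0,-0.12,0,0,0,1],[0,0,-0.145,0,0,0,1],[0,0,-0.145,0,0,0,1]]}}

```text
time: 11.05
ee_pos: [0.4722, -0.2873, 0.1883]
orientation: [2.78, 1.448, 0.005]
contact_force: [0.5, 0.6, -1.6]
width: 0.579
gripper_force: 37.5
```

Run:
```python
from m import *
s=log(); print(s["time"],s["ee_pos"],s["width"],s["gripper_force"],goal([.516,.25,.18],hz(4.3),-up,s))
L=fit(); p,r=pose(s)
for t,q,a,b in path(p,r,np.array([.516,.25,.18]),rot(hz(4.3),-up),s["joint_pos"],L,4): print(q.round(2),round(a,4))
```

```text
11.05 [ 0.4722 -0.2873  0.1883] 0.5791070219163578 37.52395570278168 (array([ 0.4653, -0.2723,  0.0059]), array([ 0.4, -0.2, 50.7]))
[ 0.32  0.67 -0.13  1.8   0.13  0.68 -0.72] 0.0
[-0.01  0.66 -0.03  1.84  0.03  0.64 -1.11] 0.0
[-0.33  0.69  0.08  1.76 -0.07  0.69 -1.49] 0.0
[-0.59  0.78  0.17  1.56 -0.16  0.82 -1.86] 0.0
```

Emit:
{"op": "drive_tool", "data": {"series": [[0.023,-0.014,0,0,0,3,1],[0.06,-0.035,0,0,0,6.5,1],[0.1,-0.058,0,0,0,11,1],[0.14,-0.082,0,0,0,15,1],[0.18,-0.105,0,0,0,19.5,1],[0.22,-0.129,0,0,0,24,1],[0.25,-0.146,0,0,0,27,1],[0.27,-0.158,0,0,0,30,1]]}}

```text
time: 11.85
ee_pos: [0.4963, 0.028, 0.1836]
orientation: [3.065, 0.681, 0.001]
contact_force: [-0.5, -0.5, -0.7]
width: 0.577
gripper_force: 37.5
```

Run:
```python
from m import *
s=log(); print(s["time"],s["ee_pos"],s["width"],goal([.516,.25,.18],hz(4.3),-up,s),s["qd"])
```

```text
11.85 [0.4963 0.028  0.1836] 0.5770090727026758 (array([ 0.1119, -0.1928,  0.0034]), array([ 0.1, -0. , 20.7])) [-0.5538  0.033   0.2341 -0.0753 -0.2166  0.0407 -0.7304]
```

Emit:
{"op": "drive_tool", "data": {"series": [[0.02,-0.035,0,0,0,4,1],[0.043,-0.074,0,0,0,8,1],[0.067,-0.115,0,0,0,13,1],[0.09,-0.155,0,0,0,17,1],[0.106,-0.182,0,0,0,20,1],[0.1119,-0.1928,0,0,0,20.7,1],[0.1119,-0.1928,0,0,0,20.7,1],[0.1119,-0.1928,0,0,0,20.7,1]]}}

```text
time: 12.65
ee_pos: [0.5163, 0.2459, 0.183]
orientation: [3.136, 0.118, 0.001]
contact_force: [-0.3, -0.3, -1.2]
width: 0.574
gripper_force: 37.5
```

Run:
```python
from m import *
s=log(); print(s["time"],s["ee_pos"],s["width"],s["contact_force"],goal([.516,.25,.042],hz(4.3),-up,s))
for n in("side","top"):
    f=grab_frame(n); P=cloud(f); 
    m=(abs(P[...,0]-.51)<.08)&(abs(P[...,1]-.18)<.17)&(abs(P[...,2]-.1)<.005); p=P[m]; print(n,"rim",rect(p))
    # rim in case frame
    e=np.array(hz(4.3))[:2]; g=np.array([-e[1],e[0]]); a=p[:,:2]@e; b=p[:,:2]@g
    print(" front/back",np.percentile(a,[1,99]),"left/right",np.percentile(b,[1,99]), "tcp",s["ee_pos"][:2]@e,s["ee_pos"][:2]@g)
    save(f,n+"4.png",(140,150,340,350) if n=="side" else (90,150,290,350),2)
a=cv2.imread("pics/side4.png");b=cv2.imread("pics/top4.png"); cv2.imwrite("pics/p4.png",np.hstack([a,b]))
```

```text
12.65 [0.5163 0.2459 0.183 ] 0.5742935071563934 [-0.3135 -0.3464 -1.1959] (array([-0.0001, -0.0045,  0.141 ]), array([ 0.2, -0. ,  0. ]))
side rim (array([505.5, 189. ]), array([109.8, 263.2]), 4.5)
 front/back [0.4638 0.5725] left/right [0.0206 0.2817] tcp 0.5333153046904061 0.20647414480896364
top rim (array([511.4, 184.8]), array([100.9, 260. ]), 4.3)
 front/back [0.4736 0.5738] left/right [0.0163 0.2756] tcp 0.5333153046904061 0.20647414480896364
```

View pics/p4.png

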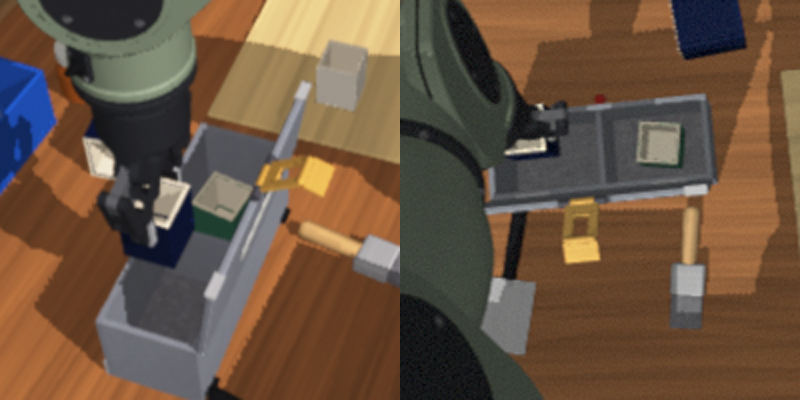

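The crop shows the cup upright over the empty pocket, the lid standing clear behind it and the green cup in the other pocket. By both views the pocket centre is 5 mm to the left of the tool, so I'll correct by that and lower.

Emit:
{"op": "drive_tool", "data": {"series": [[-0.0023,-0.0055,0.02,0.2,0,0,1],[-0.0023,-0.0055,0.05,0.2,0,0,1],[-0.0023,-0.0055,0.08,0.2,0,0,1],[-0.0023,-0.0055,0.11,0.2,0,0,1],[-0.0023,-0.0055,0.127,0.2,0,0,1],[-0.0023,-0.0055,0.136,0.2,0,0,1],[-0.0023,-0.0055,0.138,0.2,0,0,1],[-0.0023,-0.0055,0.138,0.2,0,0,1]]}}

```text
time: 13.55
ee_pos: [0.5141, 0.2518, 0.0456]
orientation: [-3.138, -0.118, -0.002]
contact_force: [0.5, 0.2, -1.1]
width: 0.577
gripper_force: 37.4
```

Emit:
{"op": "drive_tool", "data": {"series": [[0,0,0.0015,0,0,0,1],[0,0,0.0015,0,0,0,1]]}}

```text
time: 13.75
ee_pos: [0.514, 0.2522, 0.0441]
orientation: [-3.138, -0.118, -0.002]
contact_force: [-0.4, -0.3, -0.8]
width: 0.579
gripper_force: 37.4
```

Emit:
{"op": "drive_tool", "data": {"series": [[0,0,0.0015,0,0,0,1],[0,0,0.0015,0,0,0,1]]}}

```text
time: 13.95
ee_pos: [0.5138, 0.2522, 0.042]
orientation: [-3.138, -0.119, -0.001]
contact_force: [-0.8, 0.0, -1.3]
width: 0.575
gripper_force: 37.4
```

Emit:
{"op": "drive_tool", "data": {"series": [[0,0,0.0012,0,0,0,1],[0,0,0.0012,0,0,0,1]]}}

```text
time: 14.15
ee_pos: [0.5137, 0.2521, 0.0407]
orientation: [-3.138, -0.118, -0.001]
contact_force: [-0.7, -0.0, -1.8]
width: 0.579
gripper_force: 37.4
```

Emit:
{"op": "drive_tool", "data": {"series": [[0,0,0.0012,0,0,0,1],[0,0,0.0012,0,0,0,1]]}}

```text
time: 14.35
ee_pos: [0.5139, 0.2523, 0.0404]
orientation: [-3.138, -0.119, -0.002]
contact_force: [-3.0, 0.5, 15.9]
width: 0.579
gripper_force: 39.5
```

Emit:
{"op": "drive_tool", "data": {"series": [[0,0,0.0012,0,0,0,1],[0,0,0.0012,0,0,0,1]]}}

```text
time: 14.55
ee_pos: [0.5141, 0.2525, 0.0401]
orientation: [-3.137, -0.119, -0.003]
contact_force: [-8.8, -3.1, 34.8]
width: 0.579
gripper_force: 42.0
```

Emit:
{"op": "drive_tool", "data": {"series": [[0,0,-0.002,0,0,0,1],[0,0,-0.002,0,0,0,0.1],[0,0,-0.002,0,0,0,-0.2],[0,0,-0.002,0,0,0,-0.35],[0,0,-0.002,0,0,0,-0.45],[0,0,-0.002,0,0,0,-0.45],[0,0,-0.002,0,0,0,-0.45],[0,0,-0.002,0,0,0,-0.45]]}}

```text
time: 15.35
ee_pos: [0.5141, 0.2481, 0.04]
orientation: [3.136, 0.113, -0.001]
contact_force: [1.3, -23.1, 2.7]
width: 0.726
gripper_force: 0.0
```

Run:
```python
from m import *
s=log(); print(s["time"],s["ee_pos"],s["width"],s["gripper_force"],s["contact_force"])
```

```text
15.35 [0.5141 0.2481 0.04  ] 0.7262961202860653 0.0 [  1.27   -23.1032   2.6857]
```

Emit:
{"op": "drive_tool", "data": {"series": [[0,0.002,0,0,0,0,-0.4],[0,0.004,0,0,0,0,-0.35],[0,0.004,0,0,0,0,-0.35]]}}

```text
time: 15.65
ee_pos: [0.5141, 0.2481, 0.0403]
orientation: [-3.138, -0.118, -0.001]
contact_force: [0.7, 0.2, -0.0]
width: 0.672
gripper_force: 0.0
```

Run:
```python
from m import *
s=log(); print(s["time"],s["ee_pos"],s["width"],s["gripper_force"],s["contact_force"])
for n in ("top","side"):
    f=grab_frame(n); save(f,n+"5.png",(140,150,340,350) if n=="side" else (90,150,290,350),2)
a=cv2.imread("pics/side5.png");b=cv2.imread("pics/top5.png"); cv2.imwrite("pics/p5.png",np.hstack([a,b]))
```

```text
15.65 [0.5141 0.2481 0.0403] 0.6720919175646035 0.0 [ 0.673   0.2014 -0.0429]
```

View pics/p5.png

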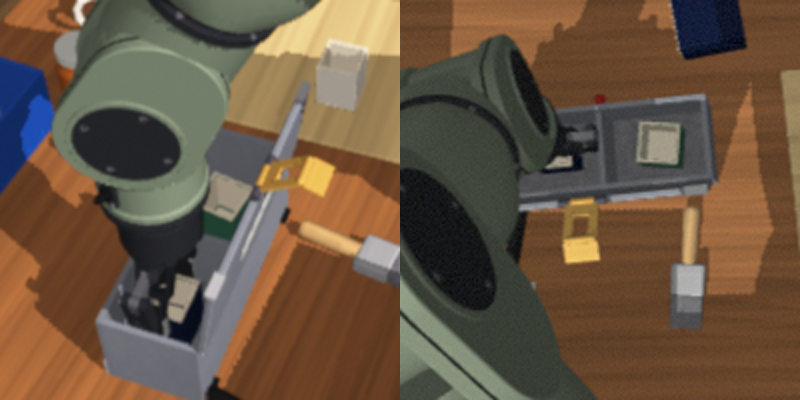

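The crop shows the cup standing mouth up in the pocket. The fingers are loose, and the side force against the case wall is gone. I'll go straight up, then measure the lid and hasp.

Emit:
{"op": "drive_tool", "data": {"series": [[0,0,-0.01,0,0,0,-0.35],[0,0,-0.03,0,0,0,-0.35],[0,0,-0.06,0,0,0,-0.35],[0,0,-0.1,0,0,0,-0.2],[0,0,-0.145,0,0,0,1],[0,0,-0.19,0,0,0,1],[0,0,-0.23,0,0,0,1],[0,0,-0.25,0,0,0,1]]}}

```text
time: 16.55
ee_pos: [0.5142, 0.248, 0.2946]
orientation: [-3.136, -0.118, -0.007]
contact_force: [1.0, 0.7, -0.5]
width: -0.001
gripper_force: 0.0
```

```bash
cat >> m.py <<'E'
E_=np.array(hz(4.3)); G_=np.array([-E_[1],E_[0],0])
def cf(P): return np.stack([P@E_,P@G_,P[...,2]],-1)   # case frame a (front), b (left), z
def wf(a,b,z): return a*E_+b*G_+z*up
def lidscan(s,lo=.0,f=None):
    for n in("side","top"):
        f=grab_frame(n); im=f["img"].astype(int); Q=cf(cloud(f))
        m=(abs(Q[...,1]-.148)<.128)&(Q[...,2]>.115)&(Q[...,0]>.38)&(Q[...,0]<.66)&(Q[...,2]<.245)
        br=m&(im[...,0]>im[...,2]+60)&(im[...,0]>100); gr=m&(abs(im[...,0]-im[...,2])<35)
        yield n,Q[br],Q[gr],f
E
python3 - <<'E'
from m import *
s=log(); print(s["time"],s["ee_pos"])
for n,b,g,f in lidscan(s):
    g=g[g[:,0]<.475]
    vx,vy,x0,y0=cv2.fitLine(g[:,[0,2]].astype(np.float32),cv2.DIST_HUBER,0,.001,.001).ravel()
    print(n,"lid line angle",np.degrees(np.arctan2(vy,vx)),x0,y0,"zmax",np.percentile(g[:,2],99.5),"a at top",np.percentile(g[g[:,2]>.19][:,0],[2,50,98]))
    for z in(.125,.15,.18,.2): 
        t=g[abs(g[:,2]-z)<.006]; print("  ",z,np.percentile(t[:,0],[5,50,95]))
    print("  brass a",np.percentile(b[:,0],[1,99]),"b",np.percentile(b[:,1],[1,50,99]),"z",np.percentile(b[:,2],[1,99]))
    m=(cf(cloud(f))[...,2]<.075)&(np.hypot(*(cloud(f)[...,:2]-[.514,.25]).transpose(2,0,1))<.045); p=cloud(f)[m&(cloud(f)[...,2]>.058)]
    if len(p)>20: print("  cup rim",rect(p),np.percentile(p[:,2],[5,50,95]))
    save(f,n+"6.png",(140,150,340,350) if n=="side" else (90,150,290,350),2)
    im=f["img"].astype(int); r=(im[...,0]>110)&(im[...,1]<60)&(im[...,2]<60); Q=cf(cloud(f)); r&=(abs(Q[...,1]-.148)<.06)&(abs(Q[...,0]-.59)<.03)
    if r.any(): print("  catch",np.median(Q[r],0))
a=cv2.imread("pics/side6.png");b=cv2.imread("pics/top6.png"); cv2.imwrite("pics/p6.png",np.hstack([a,b]))
E
```

```text
16.55 [0.5142 0.248  0.2946]
side lid line angle -84.25747 0.45431224 0.17595857 zmax 0.2100855385105994 a at top [0.4486 0.453  0.4578]
   0.125 [0.4598 0.4606 0.4615]
   0.15 [0.4551 0.4564 0.4575]
   0.18 [0.4516 0.4525 0.4533]
   0.2 [0.4496 0.4532 0.4575]
  brass a [0.3922 0.4554] b [0.1337 0.1519 0.1685] z [0.2062 0.2339]
  cup rim (array([519. , 251.8]), array([62.2, 59.3]), 4.5) [0.0591 0.0663 0.0711]
  catch [0.5846 0.1553 0.0725]
top lid line angle -79.14327 0.45982695 0.18288317 zmax 0.20998787933419277 a at top [0.4508 0.4555 0.4602]
   0.125 [0.4696 0.4702 0.4711]
   0.15 [0.4656 0.4666 0.4674]
   0.18 [0.4613 0.462  0.4628]
   0.2 [0.4516 0.4555 0.4595]
  brass a [0.3941 0.4565] b [0.1295 0.146  0.1629] z [0.2068 0.2336]
  cup rim (array([521. , 249.5]), array([61. , 50.5]), 4.5) [0.0591 0.067  0.0712]
```

The scan gives the lid at about 1.72 rad, its outer edge at a = 0.451 m and z = 0.20 m in case axes. The hasp is at about 2.35 rad and spans b = 0.13–0.167. The cup rim is at z = 0.067, upright. I'll go behind the lid beside the hasp (b = 0.075), then sweep it shut along its arc.

Emit:
{"op": "drive_tool", "data": {"series": [[-0.015,0.02,0,0,0,0,1],[-0.04,0.05,0,0,0,0,1],[-0.065,0.08,0,0,0,0,1],[-0.09,0.11,0,0,0,0,1],[-0.111,0.134,0.01,0,0,0,1],[-0.111,0.134,0.045,0,0,0,1],[-0.111,0.134,0.085,0,0,0,1],[-0.111,0.134,0.111,0,0,0,1]]}}

```text
time: 17.45
ee_pos: [0.4125, 0.1057, 0.1773]
orientation: [-3.138, -0.118, 0.001]
contact_force: [-0.2, 0.5, -0.4]
width: 0.001
gripper_force: 0.0
```

Run:
```python
from m import *
s=log(); t=cf(s["ee_pos"]); print(s["time"],t,s["contact_force"],s["joint_pos"],goal(s["ee_pos"],E_,-up,s)[1])
L=fit(); q=s["joint_pos"]
for th in(98,90,80,70,60,50,40,30,20,15,10,5,0):
    F=np.array([.474,.101])+.085*np.array([np.cos(d(th)),np.sin(d(th))])+.008*np.array([-np.sin(d(th)),np.cos(d(th))])
    T=F-[.011,0]; q,a,b=ik(wf(T[0],.075,T[1]),rot(E_,-up),q,L)
    print(th,"rel x,z",np.round([T[0]-t[0],t[2]-T[1]],4),"ik",round(a,4))
print(q)
```

```text
17.45 [0.4193 0.0745 0.1773] [-0.1547  0.525  -0.3586] [-0.4051  0.6015  0.1343  2.0735 -0.1681  0.477  -1.6399] [-0.1  0.   0. ]
98 rel x,z [ 0.024  -0.0067] ik 0.0
90 rel x,z [ 0.0357 -0.0087] ik 0.0
80 rel x,z [ 0.0506 -0.0088] ik 0.0
70 rel x,z [ 0.0653 -0.0063] ik 0.0
60 rel x,z [ 0.0793 -0.0013] ik 0.0
50 rel x,z [0.0923 0.0061] ik 0.0
40 rel x,z [0.1037 0.0156] ik 0.0
30 rel x,z [0.1134 0.0269] ik 0.0
20 rel x,z [0.1209 0.0398] ik 0.0
15 rel x,z [0.1238 0.0466] ik 0.0
10 rel x,z [0.1261 0.0537] ik 0.0
5 rel x,z [0.1277 0.061 ] ik 0.0
0 rel x,z [0.1287 0.0683] ik 0.0
[-0.3328  0.8519  0.1235  1.704  -0.166   0.5959 -1.6092]
```

Emit:
{"op": "drive_tool", "data": {"series": [[0.012,0,-0.005,0,0,0,1],[0.024,0,-0.007,0,0,0,1],[0.036,0,-0.009,0,0,0,1],[0.051,0,-0.009,0,0,0,1],[0.065,0,-0.006,0,0,0,1],[0.079,0,-0.001,0,0,0,1],[0.092,0,0.006,0,0,0,1],[0.104,0,0.0156,0,0,0,1]]}}

```text
time: 18.25
ee_pos: [0.5173, 0.1139, 0.1634]
orientation: [-3.138, -0.119, -0.001]
contact_force: [-2.5, -0.6, 1.8]
width: 0.001
gripper_force: 1.3
```

Emit:
{"op": "drive_tool", "data": {"series": [[0.01,0,0.0114,0,0,0,1],[0.017,0,0.0244,0,0,0,1],[0.02,0,0.0314,0,0,0,1],[0.0225,0,0.0384,0,0,0,1],[0.024,0,0.0454,0,0,0,1],[0.025,0,0.051,0,0,0,1],[0.025,0,0.053,0,0,0,1],[0.025,0,0.053,0,0,0,1]]}}

```text
time: 19.05
ee_pos: [0.5418, 0.1158, 0.1104]
orientation: [-3.138, -0.118, -0.0]
contact_force: [-0.6, -0.2, 0.2]
width: -0.0
gripper_force: 0.0
```

Run:
```python
from m import *
s=log(); print(s["time"],cf(s["ee_pos"]),s["contact_force"])
for n,b,g,f in lidscan(s):
    Q=cf(cloud(f)); m=(abs(Q[...,1]-.2)<.06)&(Q[...,0]>.475)&(Q[...,0]<.57)&(Q[...,2]>.08)&(Q[...,2]<.16); print(n,np.percentile(Q[m][:,2],[5,50,95]),len(b))
    if len(b): print("  brass a",np.percentile(b[:,0],[1,99]),"b",np.percentile(b[:,1],[1,50,99]),"z",np.percentile(b[:,2],[1,99]))
```

```text
19.05 [0.549  0.0748 0.1104] [-0.6    -0.2287  0.2436]
side [0.1064 0.1088 0.1114] 285
  brass a [0.5576 0.6067] b [0.0981 0.1523 0.1691] z [0.1151 0.2406]Traceback (most recent call last):
  File "<stdin>", line 4, in <module>
    return _quantile_unchecked(
        a, q, axis, out, overwrite_input, method, keepdims, weights)
    return _ureduce(a,
                    func=_quantile_ureduce_func,
    ...<5 lines>...
                    overwrite_input=overwrite_input,
                    method=method)
    r = func(a, **kwargs)
    result = _quantile(arr,
                       quantiles=q,
    ...<2 lines>...
                       out=out,
                       weights=wgt)
    slices_having_nans = np.isnan(arr[-1, ...])
                                  ~~~^^^^^^^^^
IndexError: index -1 is out of bounds for axis 0 with size 0
```

The lid is down: its top measures 108.8 mm against 109 when shut. I'll press it lightly to seat it, then rise and move in behind the raised hasp.

Emit:
{"op": "drive_tool", "data": {"series": [[0,0,0.002,0,0,0,1],[0,0,0.003,0,0,0,1],[0,0,0.003,0,0,0,1]]}}

```text
time: 19.45
ee_pos: [0.5423, 0.1159, 0.1084]
orientation: [-3.138, -0.118, -0.002]
contact_force: [-3.8, -0.4, 15.8]
width: -0.004
gripper_force: 8.2
```

Emit:
{"op": "drive_tool", "data": {"series": [[0,0,-0.03,0,0,0,1],[0,0,-0.07,0,0,0,1],[0.005,-0.02,-0.09,0,0,0,1],[0.015,-0.05,-0.09,0,0,0,1],[0.025,-0.074,-0.09,0,0,0,1],[0.025,-0.074,-0.09,0,0,0,1],[0.025,-0.074,-0.09,0,0,0,1]]}}

```text
time: 20.15
ee_pos: [0.5612, 0.1914, 0.1975]
orientation: [-3.138, -0.119, -0.0]
contact_force: [-0.1, -0.5, 0.2]
width: -0.002
gripper_force: 0.0
```

Run:
```python
from m import *
s=log(); t=cf(s["ee_pos"]); print(s["time"],t,s["contact_force"])
for n in("side","top"):
    f=grab_frame(n); save(f,n+"7.png",(140,150,340,350) if n=="side" else (90,150,290,350),2)
    im=f["img"].astype(int); Q=cf(cloud(f)); m=(abs(Q[...,1]-.2)<.06)&(Q[...,0]>.475)&(Q[...,0]<.57)&(Q[...,2]>.08)&(Q[...,2]<.16)
    q=Q[m]; print(n,"lid z",np.median(q[:,2]) if len(q) else None, np.polyfit(q[:,0],q[:,2],1) if len(q)>50 else "")
    b=Q[(abs(Q[...,1]-.149)<.03)&(Q[...,0]>.565)&(Q[...,0]<.66)&(Q[...,2]<.17)&(im[...,0]>im[...,2]+60)&(im[...,0]>100)&(Q[...,2]>.05)]
    if len(b): print("  brass a",np.percentile(b[:,0],[1,50,99]),"b",np.percentile(b[:,1],[1,50,99]),"z",np.percentile(b[:,2],[1,50,99]))
a=cv2.imread("pics/side7.png");b=cv2.imread("pics/top7.png"); cv2.imwrite("pics/p7.png",np.hstack([a,b]))
```

```text
20.15 [0.574  0.1488 0.1975] [-0.0665 -0.4668  0.1898]
side lid z 0.10796519662373782 [-0.0006  0.1083]
  brass a [0.5738 0.5935 0.6077] b [0.134  0.1523 0.1691] z [0.1052 0.1235 0.163 ]
top lid z 0.10789046408861763 [0.0026 0.1066]
  brass a [0.5754 0.5821 0.5893] b [0.1296 0.1432 0.159 ] z [0.0715 0.1098 0.1177]
```

View pics/p7.png

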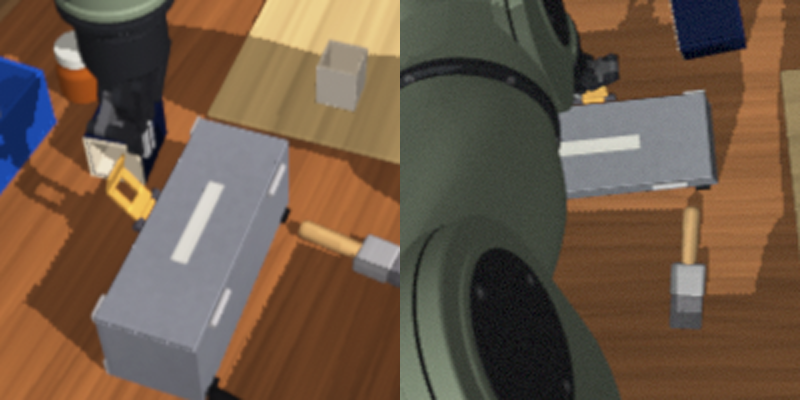

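The pictures show the lid shut and level, with the hasp standing up and forward at about (130,190) in the side crop. The tool is just above and behind it. Next I push the hasp forward and down its arc.

Emit:
{"op": "drive_tool", "data": {"series": [[0,0,0.03,0,0,0,1],[0,0,0.058,0,0,0,1],[0.008,0,0.0605,0,0,0,1],[0.0145,0,0.062,0,0,0,1],[0.0214,0,0.0628,0,0,0,1],[0.026,0,0.068,0,0,0,1],[0.03,0,0.0736,0,0,0,1],[0.032,0,0.079,0,0,0,1]]}}

```text
time: 21.05
ee_pos: [0.5937, 0.1939, 0.1184]
orientation: [-3.138, -0.118, -0.001]
contact_force: [0.0, -0.5, 0.3]
width: -0.0
gripper_force: 0.3
```

Emit:
{"op": "drive_tool", "data": {"series": [[0.0023,0,0.006,0,0,0,1],[0.003,0,0.012,0,0,0,1],[0.003,0,0.018,0,0,0,1],[0.003,0,0.024,0,0,0,1],[0.003,0,0.03,0,0,0,1],[0.003,0,0.036,0,0,0,1],[0.003,0,0.0385,0,0,0,1],[0.003,0,0.0385,0,0,0,1]]}}

```text
time: 21.85
ee_pos: [0.5962, 0.1941, 0.0799]
orientation: [-3.138, -0.118, -0.0]
contact_force: [-0.3, 0.7, -0.0]
width: 0.001
gripper_force: 0.0
```

```bash
cat >> m.py <<'E'
def hasp():
    for n in("side","top"):
        f=grab_frame(n); im=f["img"].astype(int); Q=cf(cloud(f))
        m=(abs(Q[...,1]-.149)<.03)&(Q[...,0]>.57)&(Q[...,0]<.66)&(Q[...,2]<.17)&(im[...,0]>im[...,2]+60)&(im[...,0]>100)&(im[...,1]>60)&(Q[...,2]>.04); b=Q[m]
        if len(b)>3: print(n,len(b),"brass a",np.percentile(b[:,0],[1,50,99]),"b",np.percentile(b[:,1],[1,99]),"z",np.percentile(b[:,2],[1,50,99]))
E
python3 - <<'E'
from m import *
s=log(); t=cf(s["ee_pos"]); print(s["time"],t,s["contact_force"]); hasp()
L=fit(); q=s["joint_pos"]
for tilt in(20,36,45):
    z=-np.cos(d(tilt))*up-np.sin(d(tilt))*E_
    q1,a,b=ik(wf(.625,.149,.08),rot(E_,z),q,L); q2,a2,b2=ik(wf(.596,.149,.047),rot(E_,z),q1,L); print(tilt,q1.round(2),round(a,4),round(b,3),q2.round(2),round(a2,4),round(b2,3))
E
```

```text
21.85 [0.6091 0.1489 0.0799] [-0.3038  0.7285 -0.0099]
side 192 brass a [0.5736 0.5976 0.6337] b [0.1363 0.1686] z [0.0712 0.0882 0.1093]
top 89 brass a [0.5754 0.5852 0.6008] b [0.1303 0.1585] z [0.07   0.1011 0.1107]
20 [-0.35  1.21  0.12  0.84 -0.19  1.45 -1.73] 0.0 0.0 [-0.37  1.19  0.12  1.02 -0.19  1.28 -1.71] 0.0 0.0
36 [-0.3   1.42  0.04  0.36 -0.17  1.94 -1.8 ] 0.0109 0.04 [-0.31  1.43  0.04  0.46 -0.17  1.87 -1.79] 0.0 0.0
45 [-0.28  1.41 -0.03  0.43 -0.15  1.94 -1.81] 0.0336 0.125 [-0.29  1.46 -0.03  0.44 -0.14  1.94 -1.81] 0.019 0.071
```

The hasp is now at about 0.85 rad and the tool carries no load. I'll lift, tilt the tool 25° so the fingertip faces the lip, and come to the lip edge.

Emit:
{"op": "drive_tool", "data": {"series": [[0,0,-0.03,0,0,0,1],[0.01,0,-0.03,0,-8,0,1],[0.02,0,-0.03,0,-16,0,1],[0.03,0,-0.03,0,-24,0,1],[0.03,0,-0.025,0,-25,0,1],[0.03,0,-0.006,0,-25,0,1],[0.03,0,-0.006,0,-25,0,1],[0.03,0,-0.006,0,-25,0,1]]}}

```text
time: 22.75
ee_pos: [0.6263, 0.1963, 0.0858]
orientation: [3.051, 0.115, -0.674]
contact_force: [0.1, 0.3, 0.3]
width: 0.002
gripper_force: 0.0
```

Run:
```python
from m import *
s=log(); t=cf(s["ee_pos"]); print(s["time"],t,s["contact_force"],s["joint_pos"]); hasp()
z=-np.cos(d(25))*up-np.sin(d(25))*E_
for w in((.6268,.0644),(.6204,.0581),(.6157,.0545)): print(w,goal(wf(w[0],.149,w[1]),E_,z,s))
```

```text
22.75 [0.6393 0.1488 0.0858] [0.107  0.3027 0.2905] [-0.3286  1.3183  0.1186  0.5336 -0.2012  1.7203 -1.756 ]
side 317 brass a [0.5741 0.6114 0.6349] b [0.1337 0.169 ] z [0.0708 0.0771 0.1099]
(0.6268, 0.0644) (array([-0.0023, -0.0002,  0.0246]), array([-0.1, -0.1,  0. ]))
(0.6204, 0.0581) (array([-0.0055, -0.0002,  0.0331]), array([-0.1, -0.1,  0. ]))
(0.6157, 0.0545) (array([-0.0082, -0.0002,  0.0383]), array([-0.1, -0.1,  0. ]))
```

Emit:
{"op": "drive_tool", "data": {"series": [[0,0,0.008,0,0,0,1],[-0.001,0,0.016,0,0,0,1],[-0.0023,0,0.0246,0,0,0,1],[-0.0038,0,0.029,0,0,0,1],[-0.0055,0,0.0331,0,0,0,1],[-0.0068,0,0.0357,0,0,0,1],[-0.0082,0,0.0383,0,0,0,1],[-0.0082,0,0.0383,0,0,0,1]]}}

```text
time: 23.65
ee_pos: [0.6026, 0.1947, 0.0552]
orientation: [3.051, 0.116, -0.675]
contact_force: [-0.0, -0.3, 1.0]
width: 0.001
gripper_force: 0.0
```

Run:
```python
from m import *
s=log(); t=cf(s["ee_pos"]); print(s["time"],t,s["contact_force"]); hasp()
z=-np.cos(d(25))*up-np.sin(d(25))*E_
for w in((.6129,.0529),(.608,.050),(.6026,.0477),(.5969,.0459)): print(w,goal(wf(w[0],.149,w[1]),E_,z,s))
f=grab_frame("side"); save(f,"s8.png",(160,200,260,290),8)
```

```text
23.65 [0.6155 0.149  0.0552] [-0.0083 -0.3088  0.9967]
side 136 brass a [0.5739 0.5971 0.6534] b [0.1345 0.169 ] z [0.0528 0.0633 0.1107]
(0.6129, 0.0529) (array([-0.0014, -0.    ,  0.0031]), array([-0.1, -0. ,  0.1]))
(0.608, 0.05) (array([-0.0046, -0.    ,  0.0078]), array([-0.1, -0. ,  0.1]))
(0.6026, 0.0477) (array([-0.0085, -0.    ,  0.0122]), array([-0.1, -0. ,  0.1]))
(0.5969, 0.0459) (array([-0.0129, -0.    ,  0.0162]), array([-0.1, -0. ,  0.1]))
```

View pics/s8.png

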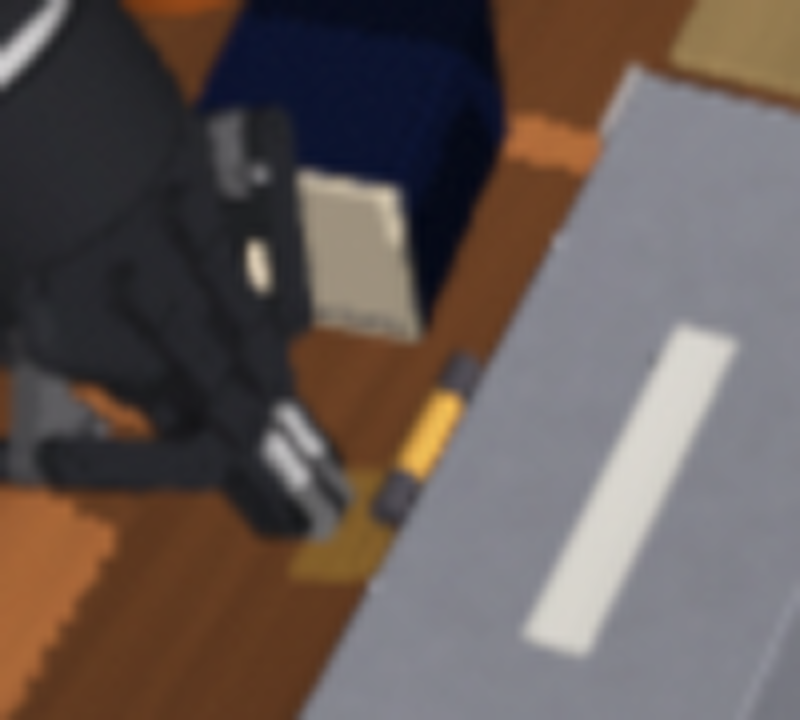

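The crop shows the fingertip at about (320,520), on the hasp's lip in front of the case, with the lid flat. The hasp is at about 0.35 rad. I'll press along the arc in millimetre steps and watch the force.

Emit:
{"op": "drive_tool", "data": {"series": [[-0.0007,0,0.0015,0,0,0,1],[-0.0014,0,0.0031,0,0,0,1],[-0.003,0,0.0055,0,0,0,1],[-0.003,0,0.0055,0,0,0,1]]}}

```text
time: 24.2
ee_pos: [0.5977, 0.1943, 0.0514]
orientation: [3.051, 0.116, -0.675]
contact_force: [0.3, 0.3, -0.9]
width: -0.001
gripper_force: 0.0
```

Emit:
{"op": "drive_tool", "data": {"series": [[-0.0009,0,0.0012,0,0,0,1],[-0.0018,0,0.0025,0,0,0,1],[-0.0018,0,0.0025,0,0,0,1]]}}

```text
time: 24.5
ee_pos: [0.5948, 0.1941, 0.0497]
orientation: [3.05, 0.116, -0.676]
contact_force: [-0.2, -0.9, -0.0]
width: -0.002
gripper_force: 0.0
```

Run:
```python
from m import *
s=log(); t=cf(s["ee_pos"]); print(s["time"],t,s["contact_force"]); hasp()
```

```text
24.5 [0.6077 0.1489 0.0497] [-0.1518 -0.8693 -0.0375]
side 79 brass a [0.5735 0.5794 0.6049] b [0.1371 0.1685] z [0.0484 0.1058 0.1107]
```

Emit:
{"op": "drive_tool", "data": {"series": [[-0.001,0,0.0011,0,0,0,1],[-0.002,0,0.0022,0,0,0,1],[-0.002,0,0.0022,0,0,0,1]]}}

```text
time: 24.9
ee_pos: [0.592, 0.1939, 0.0485]
orientation: [3.05, 0.116, -0.676]
contact_force: [-0.1, 0.7, -0.1]
width: -0.005
gripper_force: 0.0
```

Emit:
{"op": "drive_tool", "data": {"series": [[-0.001,0,0.001,0,0,0,1],[-0.002,0,0.002,0,0,0,1],[-0.002,0,0.002,0,0,0,1]]}}

```text
time: 25.2
ee_pos: [0.5894, 0.1937, 0.0476]
orientation: [3.05, 0.116, -0.676]
contact_force: [0.4, 0.3, 0.9]
width: 0.002
gripper_force: 0.0
```

Run:
```python
from m import *
s=log(); t=cf(s["ee_pos"]); print(s["time"],t,s["contact_force"]); hasp()
```

```text
25.2 [0.6023 0.1489 0.0476] [0.425  0.3035 0.873 ]
side 54 brass a [0.5738 0.5769 0.5991] b [0.1369 0.1652] z [0.0454 0.1067 0.1115]
```

Emit:
{"op": "drive_tool", "data": {"series": [[-0.001,0,0.001,0,0,0,1],[-0.0015,0,0.0014,0,0,0,1],[-0.0015,0,0.0014,0,0,0,1]]}}

```text
time: 25.6
ee_pos: [0.5876, 0.1935, 0.047]
orientation: [3.051, 0.115, -0.675]
contact_force: [-0.5, -0.2, 0.4]
width: 0.001
gripper_force: 0.0
```

Emit:
{"op": "drive_tool", "data": {"series": [[-0.001,0,0.001,0,0,0,1],[-0.0015,0,0.0014,0,0,0,1],[-0.0015,0,0.0014,0,0,0,1]]}}

```text
time: 25.9
ee_pos: [0.5864, 0.1935, 0.0467]
orientation: [3.052, 0.116, -0.672]
contact_force: [4.4, 1.8, 1.3]
width: 0.003
gripper_force: 2.5
```

Run:
```python
from m import *
s=log(); t=cf(s["ee_pos"]); print(s["time"],t,s["contact_force"]); hasp()
for n in("side","top"):
    for l in("hasp_bar","hasp_loop","catch_point"): print(n,l,[(np.round(r["centre"],0),round(r["p"],2)) for r in mark_of(n,l)[:2]])
```

```text
25.9 [0.5993 0.149  0.0467] [4.4239 1.7979 1.2953]
side 51 brass a [0.5733 0.5765 0.5822] b [0.1369 0.1624] z [0.097  0.1073 0.1099]
side hasp_bar [(array([214., 269.]), 0.5)]
side hasp_loop []
side catch_point [(array([243., 294.]), 0.36)]
top hasp_bar []
top hasp_loop [(array([322., 237.]), 0.2)]
top catch_point [(array([188., 198.]), 0.63)]
```

Emit:
{"op": "drive_tool", "data": {"series": [[-0.001,0,0.0008,0,0,0,1],[-0.001,0,0.0008,0,0,0,1]]}}

```text
time: 26.5
ee_pos: [0.5859, 0.1934, 0.0466]
orientation: [3.052, 0.116, -0.669]
contact_force: [11.1, 1.0, 3.2]
width: -0.002
gripper_force: 4.4
```

Emit:
{"op": "drive_tool", "data": {"series": [[-0.0007,0,0.0005,0,0,0,1],[-0.0007,0,0.0005,0,0,0,1]]}}

```text
time: 26.7
ee_pos: [0.5856, 0.1933, 0.0465]
orientation: [3.053, 0.115, -0.667]
contact_force: [12.8, 1.0, 4.1]
width: 0.001
gripper_force: 6.1
```

Emit:
{"op": "drive_tool", "data": {"series": [[-0.0007,0,0.0004,0,0,0,1],[-0.0007,0,0.0004,0,0,0,1]]}}

```text
time: 26.9
ee_pos: [0.5851, 0.1933, 0.0466]
orientation: [3.054, 0.115, -0.665]
contact_force: [15.8, 1.0, 5.9]
width: -0.0
gripper_force: 7.4
```

Emit:
{"op": "drive_tool", "data": {"series": [[-0.0007,0,0.0004,0,0,0,1],[-0.0007,0,0.0004,0,0,0,1]]}}

```text
time: 27.1
ee_pos: [0.5846, 0.1932, 0.0467]
orientation: [3.054, 0.115, -0.664]
contact_force: [18.3, 1.8, 7.9]
width: -0.001
gripper_force: 8.7
```

Run:
```python
from m import *
s=log(); t=cf(s["ee_pos"]); print(s["time"],t,s["contact_force"]); hasp()
f=grab_frame("side"); Q=cf(cloud(f)); m=(abs(Q[...,1]-.2)<.06)&(Q[...,0]>.475)&(Q[...,0]<.57)&(Q[...,2]>.08)&(Q[...,2]<.16); print(np.polyfit(Q[m][:,0],Q[m][:,2],1),np.median(Q[m][:,2]))
```

```text
27.1 [0.5975 0.1488 0.0467] [18.2587  1.811   7.9356]
side 52 brass a [0.5735 0.5767 0.5823] b [0.1373 0.1628] z [0.0982 0.1074 0.1109]
[-0.0013  0.1087] 0.10804505590392305
```

Emit:
{"op": "drive_tool", "data": {"series": [[-0.0007,0,0.0004,0,0,0,1],[-0.0007,0,0.0004,0,0,0,1]]}}

```text
time: 27.45
ee_pos: [0.5843, 0.1932, 0.0468]
orientation: [3.054, 0.115, -0.662]
contact_force: [19.8, 2.7, 10.9]
width: -0.002
gripper_force: 10.5
```

Emit:
{"op": "drive_tool", "data": {"series": [[-0.0007,0,0.0004,0,0,0,1],[-0.0007,0,0.0004,0,0,0,1]]}}

```text
time: 27.65
ee_pos: [0.5839, 0.1931, 0.0468]
orientation: [3.055, 0.115, -0.66]
contact_force: [24.4, 2.6, 8.8]
width: 0.002
gripper_force: 11.0
```

Emit:
{"op": "drive_tool", "data": {"series": [[0.004,0,-0.003,0,0,0,1],[0.01,0,-0.008,0,0,0,1],[0.02,0,-0.03,0,0,0,1],[0.02,0,-0.07,0,0,0,1],[0.02,0,-0.11,0,8,0,1],[0.0,0,-0.14,0,16,0,1],[-0.03,0.04,-0.16,0,24,0,1],[-0.05,0.08,-0.16,0,25,0,1]]}}

```text
time: 28.45
ee_pos: [0.626, 0.1538, 0.1946]
orientation: [-3.137, -0.12, 0.055]
contact_force: [3.4, -0.0, 0.1]
width: -0.0
gripper_force: 0.0
```

Emit:
{"op": "drive_tool", "data": {"series": [[0,0.045,0,0,0,0,1],[0,0.09,0,0,0,0,1],[0,0.135,0,0,0,0,1],[0,0.16,0,0,0,0,1]]}}

```text
time: 28.85
ee_pos: [0.638, -0.0106, 0.193]
orientation: [3.139, 0.111, -0.063]
contact_force: [-0.2, 0.3, 0.3]
width: 0.0
gripper_force: 0.0
```

Run:
```python
from m import *
s=log(); print(s["time"],cf(s["ee_pos"])); hasp()
for n in("side","top"):
    f=grab_frame(n); Q=cf(cloud(f)); im=f["img"].astype(int)
    m=(abs(Q[...,1]-.149)<.03)&(Q[...,0]>.583)&(Q[...,0]<.66)&(Q[...,2]>.02)&(Q[...,2]<.13); print(n,m.sum(),np.percentile(Q[m],[1,50,99],axis=0) if m.any() else "")
    if n=="top":
        v,u=np.where(m); o=np.argsort(Q[m][:,0])
        for i in o[::max(1,len(o)//15)]: print(v[i],u[i],Q[v[i],u[i]].round(4),im[v[i],u[i]])
```

```text
28.85 [ 0.6354 -0.0584  0.193 ]
side 52 brass a [0.5732 0.5771 0.5823] b [0.1366 0.1624] z [0.0961 0.1069 0.1104]
top 49 brass a [0.5753 0.5793 0.5984] b [0.1356 0.1592] z [0.0448 0.1072 0.1122]
side 4 [[0.5835 0.1478 0.043 ]
 [0.5925 0.1564 0.0569]
 [0.5979 0.1622 0.1026]]
top 31 [[0.5832 0.1236 0.0425]
 [0.5957 0.1418 0.0491]
 [0.5991 0.1684 0.108 ]]
198 180 [0.5831 0.1615 0.1074] [63 49 40]
197 189 [0.5835 0.1404 0.1069] [107  76  39]
197 192 [0.5835 0.1341 0.1032] [80 64 49]
197 187 [0.5839 0.1451 0.1071] [111  85  45]
200 198 [0.5842 0.1291 0.053 ] [77 66 55]
198 177 [0.5843 0.1691 0.1048] [75 53 41]
198 198 [0.5895 0.129  0.0513] [77 55 38]
196 198 [0.5948 0.1289 0.0497] [98 72 43]
197 186 [0.5958 0.1592 0.0475] [108  82  44]
197 185 [0.5961 0.1617 0.0472] [102  76  39]
196 192 [0.5967 0.144  0.0481] [99 78 42]
196 189 [0.5975 0.1515 0.0479] [102  75  39]
196 190 [0.598  0.1497 0.0438] [109  83  45]
196 188 [0.5982 0.1545 0.0452] [105  76  43]
196 186 [0.5987 0.1594 0.0452] [101  72  42]
195 196 [0.5992 0.1348 0.0429] [100  71  37]
```

The lip edge now reads a ≈ 0.598 and z ≈ 0.046, against about 0.594 when fully latched. That puts the hasp at about 0.06 rad, too close to the 0.08 limit to tell by sight. The finger may have been bearing on the catch's nose. I'll press again with the two fingers straddling the nose, so that only the lip is touched.

Emit:
{"op": "drive_tool", "data": {"series": [[0,-0.03,0,0,0,0,0.52],[0,-0.07,0,0,-5,0,0.52],[0,-0.11,0,0,-12,0,0.52],[0,-0.15,0,0,-19,0,0.52],[0,-0.19,0,0,-25,0,0.52],[0,-0.207,0,0,-25,0,0.52],[0,-0.207,0,0,-25,0,0.52]]}}

```text
time: 29.75
ee_pos: [0.6189, 0.2034, 0.19]
orientation: [3.039, 0.119, -0.733]
contact_force: [-0.8, -1.1, 3.2]
width: 0.239
gripper_force: 0.0
```

Run:
```python
from m import *
s=log(); print(s["time"],cf(s["ee_pos"]),s["width"])
z=-np.cos(d(25))*up-np.sin(d(25))*E_
for w in((.625,.085),(.612,.058),(.605,.052)): print(w,goal(wf(w[0],.149,w[1]),E_,z,s))
```

```text
29.75 [0.6324 0.1564 0.19  ] 0.23928295384747966
(0.625, 0.085) (array([0.0412, 0.008 , 0.0968]), array([-0.2,  2.1,  0.2]))
(0.612, 0.058) (array([0.0419, 0.0081, 0.1268]), array([-0.2,  2.1,  0.2]))
(0.605, 0.052) (array([0.0384, 0.0081, 0.1353]), array([-0.2,  2.1,  0.2]))
```

Emit:
{"op": "drive_tool", "data": {"series": [[0.01,0.004,0.03,0,1,0,0.45],[0.025,0.008,0.065,0,2,0,0.45],[0.0412,0.008,0.0968,0,2.1,0.2,0.45],[0.0419,0.008,0.114,0,2.1,0.2,0.45],[0.0419,0.008,0.1268,0,2.1,0.2,0.45],[0.0384,0.008,0.1353,0,2.1,0.2,0.45],[0.0384,0.008,0.1353,0,2.1,0.2,0.45]]}}

```text
time: 30.45
ee_pos: [0.5912, 0.1909, 0.0536]
orientation: [3.051, 0.111, -0.679]
contact_force: [0.6, 0.6, 0.2]
width: 0.276
gripper_force: 0.0
```

Run:
```python
from m import *
s=log(); print(s["time"],cf(s["ee_pos"]),s["width"],s["contact_force"])
z=-np.cos(d(25))*up-np.sin(d(25))*E_
for w in((.601,.0485),(.598,.0470)): print(w,goal(wf(w[0],.149,w[1]),E_,z,s))
```

```text
30.45 [0.6038 0.146  0.0536] 0.2757013059216141 [0.6318 0.5709 0.22  ]
(0.601, 0.0485) (array([-0.0004, -0.0029,  0.0058]), array([-0.2,  0.1, -0.1]))
(0.598, 0.047) (array([-0.0025, -0.0029,  0.0084]), array([-0.2,  0.1, -0.1]))
```

Emit:
{"op": "drive_tool", "data": {"series": [[0,-0.003,0.001,0,0,0,0.45],[0,-0.003,0.003,0,0,0,0.45],[-0.0004,-0.003,0.0058,0,0,0,0.45],[-0.0004,-0.003,0.0058,0,0,0,0.45]]}}

```text
time: 30.85
ee_pos: [0.5892, 0.1923, 0.0487]
orientation: [3.052, 0.108, -0.677]
contact_force: [0.3, -0.5, 0.1]
width: 0.273
gripper_force: 0.0
```

Emit:
{"op": "drive_tool", "data": {"series": [[-0.001,0,0.0013,0,0,0,0.45],[-0.001,0,0.0013,0,0,0,0.45]]}}

```text
time: 31.05
ee_pos: [0.5879, 0.1921, 0.0482]
orientation: [3.052, 0.108, -0.677]
contact_force: [0.3, -0.2, -0.1]
width: 0.276
gripper_force: 0.0
```

Emit:
{"op": "drive_tool", "data": {"series": [[-0.001,0,0.0012,0,0,0,0.45],[-0.001,0,0.0012,0,0,0,0.45]]}}

```text
time: 31.25
ee_pos: [0.5864, 0.1921, 0.0475]
orientation: [3.052, 0.108, -0.677]
contact_force: [0.1, -0.8, -0.1]
width: 0.278
gripper_force: 0.0
```

Emit:
{"op": "drive_tool", "data": {"series": [[-0.001,0,0.001,0,0,0,0.45],[-0.001,0,0.001,0,0,0,0.45]]}}

```text
time: 31.45
ee_pos: [0.5858, 0.192, 0.0473]
orientation: [3.053, 0.108, -0.674]
contact_force: [5.1, 0.3, 1.5]
width: 0.278
gripper_force: 2.0
```

Emit:
{"op": "drive_tool", "data": {"series": [[-0.001,0,0.001,0,0,0,0.45],[-0.001,0,0.001,0,0,0,0.45]]}}

```text
time: 31.65
ee_pos: [0.5852, 0.192, 0.0471]
orientation: [3.054, 0.108, -0.671]
contact_force: [10.3, 1.2, 3.7]
width: 0.277
gripper_force: 4.5
```

Emit:
{"op": "drive_tool", "data": {"series": [[-0.001,0,0.001,0,0,0,0.45],[-0.001,0,0.001,0,0,0,0.45]]}}

```text
time: 31.85
ee_pos: [0.5847, 0.1919, 0.047]
orientation: [3.055, 0.108, -0.667]
contact_force: [14.6, 0.8, 5.8]
width: 0.277
gripper_force: 7.2
```

Emit:
{"op": "drive_tool", "data": {"series": [[-0.001,0,0.001,0,0,0,0.45],[-0.001,0,0.001,0,0,0,0.45]]}}

```text
time: 32.05
ee_pos: [0.5842, 0.1919, 0.0468]
orientation: [3.056, 0.108, -0.664]
contact_force: [20.9, 1.9, 7.9]
width: 0.276
gripper_force: 9.9
```

Emit:
{"op": "drive_tool", "data": {"series": [[-0.001,0,0.001,0,0,0,0.45],[-0.001,0,0.001,0,0,0,0.45]]}}

```text
time: 32.25
ee_pos: [0.5837, 0.1918, 0.0466]
orientation: [3.057, 0.108, -0.66]
contact_force: [25.9, 2.3, 11.9]
width: 0.272
gripper_force: 12.8
```

Emit:
{"op": "drive_tool", "data": {"series": [[-0.001,0,0.001,0,0,0,0.45],[-0.001,0,0.001,0,0,0,0.45]]}}

```text
time: 32.45
ee_pos: [0.5832, 0.1918, 0.0465]
orientation: [3.058, 0.108, -0.657]
contact_force: [32.3, 2.6, 14.4]
width: 0.277
gripper_force: 15.6
```

The force rises linearly to 35 N with no further give, as it would against the hasp's end stop. I'll back off and confirm with averaged pictures.

Emit:
{"op": "drive_tool", "data": {"series": [[0.004,0,-0.003,0,0,0,0.45],[0.01,0,-0.008,0,0,0,0.45],[0.02,0,-0.03,0,0,0,0.45],[0.02,0,-0.07,0,0,0,0.45],[0.02,0,-0.11,0,8,0,0.45],[0,0,-0.14,0,16,0,0.45],[-0.03,0.04,-0.16,0,24,0,0.45],[-0.05,0.08,-0.16,0,25,0,0.45]]}}

```text
time: 33.25
ee_pos: [0.6233, 0.1508, 0.1945]
orientation: [-3.136, -0.112, 0.051]
contact_force: [3.1, -0.7, -0.5]
width: 0.274
gripper_force: 0.0
```

Emit:
{"op": "drive_tool", "data": {"series": [[0,0.045,0,0,0,0,1],[0,0.09,0,0,0,0,1],[0,0.135,0,0,0,0,1],[0,0.16,0,0,0,0,1],[0,0.16,0,0,0,0,1]]}}

```text
time: 33.75
ee_pos: [0.6346, -0.014, 0.1925]
orientation: [-3.139, -0.101, 0.06]
contact_force: [-0.1, 0.8, -0.4]
width: -0.003
gripper_force: 0.0
```

Run:
```python
from m import *
s=log(); print(s["time"],cf(s["ee_pos"]))
I=[];D=[]
for i in range(10):
    f=grab_frame("top"); I.append(f["img"].astype(float)); D.append(f["depth"])
im=np.mean(I,0); K=f["intrinsics"]; W=np.linalg.inv(f["pose"])
def px(a,b,z):
    p=W@np.r_[wf(a,b,z),1]; return (K[0][0]*p[0]/p[2]+K[0][2],K[1][1]*p[1]/p[2]+K[1][2])
print("pin px",px(.5795,.149,.1045))
for phi in(0,.06,.13,.2,.3):
    e=np.array([.0575*np.sin(phi)+.015*np.cos(phi),-.0575*np.cos(phi)+.015*np.sin(phi)]); print(phi,"edge px",np.round(px(.5795+e[0],.149,.1045+e[1]),2))
print("catch front px",px(.573+.0185,.149,.066),"lid front top edge",px(.574,.149,.109))
for v in range(190,206): print(v,im[v,178:200:2].astype(int).tolist(), np.median([x[v,188] for x in D]).round(4))
Q=cf(cloud(f)); m=(abs(Q[...,1]-.2)<.07)&(Q[...,0]>.475)&(Q[...,0]<.57)&(Q[...,2]>.08)&(Q[...,2]<.16); print("lid",np.polyfit(Q[m][:,0],Q[m][:,2],1),np.median(Q[m][:,2]))
```

```text
33.75 [ 0.6318 -0.0615  0.1925]
pin px (np.float64(185.70127407881427), np.float64(199.1994634964795))
0 edge px [190.14 197.13]
0.06 edge px [189.96 195.71]
0.13 edge px [189.73 194.06]
0.2 edge px [189.48 192.44]
0.3 edge px [189.09 190.17]
catch front px (np.float64(188.6735402608528), np.float64(197.0011084660207)) lid front top edge (np.float64(185.4652175945252), np.float64(201.19233176689238))
190 [[89, 59, 36], [89, 59, 36], [89, 60, 36], [90, 60, 36], [90, 61, 38], [91, 61, 38], [90, 60, 37], [90, 59, 36], [90, 60, 36], [90, 59, 36], [90, 60, 36]] 1.1056
191 [[85, 56, 35], [88, 58, 36], [87, 59, 35], [86, 58, 35], [85, 56, 34], [86, 57, 35], [86, 56, 34], [86, 58, 36], [85, 57, 34], [86, 57, 35], [86, 57, 34]] 1.1069
192 [[85, 57, 34], [87, 57, 35], [87, 57, 36], [87, 58, 36], [85, 57, 33], [87, 58, 37], [85, 56, 34], [85, 56, 34], [86, 57, 34], [87, 59, 36], [86, 57, 34]] 1.107
193 [[86, 57, 34], [86, 56, 33], [87, 58, 36], [86, 57, 33], [87, 57, 35], [86, 57, 35], [86, 58, 36], [86, 58, 35], [87, 58, 36], [87, 58, 35], [89, 59, 36]] 1.1051
194 [[88, 58, 35], [88, 58, 36], 
[... 1477 characters left out ...]
119], [120, 123, 128], [120, 123, 129], [121, 125, 130]] 0.9906
203 [[115, 117, 120], [115, 116, 119], [111, 113, 118], [116, 119, 126], [119, 122, 129], [118, 122, 128], [119, 123, 128], [120, 124, 128], [121, 124, 130], [118, 122, 127], [119, 123, 127]] 0.9905
204 [[120, 124, 129], [119, 122, 128], [118, 122, 127], [119, 123, 128], [120, 123, 128], [118, 122, 126], [119, 123, 127], [121, 123, 129], [120, 122, 127], [119, 123, 127], [119, 122, 127]] 0.9907
205 [[119, 122, 127], [119, 121, 127], [119, 121, 127], [118, 121, 126], [119, 122, 127], [117, 121, 126], [119, 123, 128], [123, 124, 128], [120, 123, 127], [122, 124, 130], [119, 122, 126]] 0.99
lid [-0.0015  0.1086] 0.10772466626859944
```

The averaged picture puts the lip edge at row 195.5, against a predicted 197.1 for latched, 194.1 at 0.13 rad and 190.2 at 0.3 rad. Allowing for the 4 mm plate thickness, that means about 0.04 rad or less. With 35 N on the lip and no movement, the hasp is at its stop. The lid is level at 107.7 mm and nothing is being touched, so I'm handing in.

```bash
python3 -c "
from station import *
print(close_job())"
```

```text
the job is handed in; nothing more can be done
None
```

I handed the job in with the navy cup standing mouth up in the empty pocket, the lid shut and the hasp pressed down; I saw no distinct click, but it held at its stop under 35 N, so I believe it is latched.

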